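Hang the herb pots on the swivel balance rack

ROBOT

A 7-joint arm with a two-finger parallel gripper is mounted at the origin on the work surface. World frame = base frame: x ahead of the robot, y to its left, z up, the work surface at z = 0. Lengths are in mm, angles in rad, forces in N, time in s.
With the tool pointing down it reaches from about 425 to 825 mm from the base axis. Payload 3.6 kg.
Tool frame: the origin (TCP) lies midway between the tips of the shut fingers; the grasp point (between the pads) lies 19 mm behind it (manip.tcp_to_grasp is the distance from the TCP to the grasp point, in mm); z points along the fingers, y is the line along which they close (so a half turn about z gives the same grasp; the last joint's range is limited). The gripper opens to 85 mm and grips with 20 to 120 N. Pads are 22 mm wide; open, the fingers measure 114 mm over their backs; the gripper's body (76 mm by 85 mm) begins 54 mm behind the grasp point. The pads swing forward as they close: fully open they stand 13 mm farther back than shut.
Start: joints at [-1.363, 0.615, -0.013, 1.423, 0.008, 1.103, -0.04], TCP at [150.557, 632.294, 231.297] pointing down, gripper open.
Joint ranges: [-3.12, 3.12], [-0.3, 2.06], [-1.34, 1.32], [0.26, 2.42], [-1.36, 4.5], [0.01, 1.98], [-2.84, 2.84]. Speed limits (rad/s): [2.79, 2.79, 3.14, 3.14, 3.14, 3.14, 3.14].

INTERFACE

Orientations are given as a unit quaternion [x, y, z, w].
In Python, from cell import sensors, eyes, order, boxes_of, place_of, manip gives the robot as it stands.
- The arm moves only by the tool send_rows, never from a script. Its argument "motion" is a list of rows, each a list of 3 entries, a list of its own where there are three numbers: the shift along the tool's x, y, z in m, then the turn, a rotation vector about the tool's x, y, z in rad, then the opening, from -1 (shut) to 1 (fully open). In form: [[[dx, dy, dz], [rx, ry, rz], grip], ...]. A call has 1 to 20 rows; each row shifts and turns the commanded pose from where the row before left it, along the tool's axes as they then stand; what a row does not reach is not made up. A row lasts 1/8 s, in which the tool goes at most 62.5 mm and 10.7 degrees, less where a joint would pass 70% of its speed; a pose out of reach is approached as far as the arm can. A call is refused whole if a number of a shift passes 0.0625 or a number of a turn 0.188, either way. A call with a gripper value outside its range is refused whole. The fingers move at their own pace and stop on an object; "newtons" is the grip in N (left out, the last holds). Time passes only in rows, so rows that do not move let the fingers close. It gives the time, the measured TCP pose, the force, the opening and the grip force at its end, in the units of the state.
- sensors.get_obs(): the state, without advancing time (a new reading comes with each control period).
- eyes.capture(name): name is "scene" or "side" or "wrist"; returns the picture (480x640x3 uint8, red, green, blue); there is no depth.
- eyes.get_calibration(name): a dict with "mtx" (3x3 intrinsics, pixels), "dist_coeffs" ([k1, k2, p1, p2, k3] as OpenCV has them; the pictures are not rectified), "cam_to_world" (4x4, takes a point from camera to world coordinates). Camera axes: x right, y down, z forward; pixel columns grow to the right and rows downward; lengths in mm; the calibration is good to about 2 mm. A picture is of the moment at which its call begins: read the wrist's pose just before it. get_calibration takes no time and is no camera call; for the wrist camera it gives the pose at the moment of the call.
- order.hand_in(): hands the job in; it is judged then, once.
Trained networks look in the newest picture that a camera, given by its name, has taken for a name from the list of things; names that differ only in an ending like _2 or _b are one class to them, and where a whole thing is asked for, a point or a joint stands for the part that bears it (a point fixed in the world has none). Each returns a list of dicts, best first, with "p" (0 to 1); they miss things now and then, are a little off and sometimes report something else, mostly with a low value. They report only what shows in the picture. A call takes as long as a camera call. They do not tell look-alikes from the thing itself.
- boxes_of(label, camera): "point" ([x, y, z] in mm, in the coordinates of the camera as it stood for that picture, good to about 4 mm: the middle of the surface that is visible of it).
- place_of(label, camera): "point" ([x, y, z] in mm, in the coordinates of the camera as it stood for that picture, good to about 4 mm: a listed point, or the origin of a listed thing).
The state is a dict: "t": time; "joints": joint angles; "qd": joint speeds; "joint_torque": joint torques, N m; "position": TCP position; "tool_rot": TCP orientation; "force": force on the tool from outside, world axes, zero at the start; "torque": the same for the moment, N m; "finger_gap": opening from 0.0 (shut) to 1.0 (fully open); "grasp_force": force on a finger pad.
Only numpy, scipy, OpenCV 4.12 (cv2) and the standard library are available. Lean on these libraries where they do the work, as an engineer would, in place of code of your own. Each camera call takes 0.05 s, during which the arm holds its last target. There are 200 camera calls.

TASK

Swivel the balance rack anticlockwise (seen from above) until it clicks home at its loading stop, and there hang every pot from the drainer by its wire loop on a peg of its own, alternately left and right of the pivot so that the wooden bar never leans more than ten degrees; an odd pot goes on the middle peg, so that the bar ends level. Then swivel the loaded rack clockwise until it clicks home at its other stop, a quarter turn on, facing the window, with all pots still hanging at rest. Leave the other kitchen things where they stand.

Things in the scene. Friction and masses are not known exactly. Their poses are not given: they have to be found in the camera images.
- rack_base: fixed round foot of the rack, 210 mm across, flat on the worktop. Origin: its centre on the worktop, on the vertical swivel axis; z up. At the loading stop the pegs point along its -x axis (towards the robot)
- rack (a joint): swivel angle, rad: 0 = loading stop (pegs along the foot's -x), pi/2 = window stop (pegs along the foot's +y); grows clockwise seen from above. Hard stops at both ends; a sprung roller must be forced (about 2 N at the handle) over a bump about 0.08 rad before each stop and then pushes the rack home. In between it stays where left (friction 0.06 N m)
- handle (a point): grip point of the swivel handle: upright round steel post, 16 mm thick, under a 21 mm black ball whose top is 100 mm above the worktop. The point is 70 mm above the worktop and 105 mm from the swivel axis, at the back of the rack (the side away from the pegs). The arm below it reaches up to 40 mm. The post may turn within the fingers
- bar (a joint): lean of the wooden bar on its pivot, rad: 0 level; positive = the left pegs (l1, l2) rise. Spring-centred (1.1 N m/rad), strongly damped: one pot leans it 0.14 rad on an outer peg, 0.07 on an inner one, in about a second. Bar 300 x 14 x 10 mm, middle 210 mm above the worktop, 22 mm in front of the swivel axis; the post behind it ends at 223 mm
- peg_l2 (a point): point on top of a steel peg where a pot's loop should hang. Pegs are 7 mm thick and run level 49 mm out of the bar along this point's -x; the point is 14 mm before the bend, where the end turns up 12 mm. Outer peg, 130 mm from the middle peg, on the left as seen from the robot at the loading stop
- peg_l1 (a point): point on top of a steel peg where a pot's loop should hang. Pegs are 7 mm thick and run level 49 mm out of the bar along this point's -x; the point is 14 mm before the bend, where the end turns up 12 mm. Inner left peg, 65 mm from the middle
- peg_c (a point): point on top of a steel peg where a pot's loop should hang. Pegs are 7 mm thick and run level 49 mm out of the bar along this point's -x; the point is 14 mm before the bend, where the end turns up 12 mm. Middle peg, straight in front of the pivot, 62 mm in front of the swivel axis
- peg_r1 (a point): point on top of a steel peg where a pot's loop should hang. Pegs are 7 mm thick and run level 49 mm out of the bar along this point's -x; the point is 14 mm before the bend, where the end turns up 12 mm. Inner right peg, 65 mm from the middle
- peg_r2 (a point): point on top of a steel peg where a pot's loop should hang. Pegs are 7 mm thick and run level 49 mm out of the bar along this point's -x; the point is 14 mm before the bend, where the end turns up 12 mm. Outer right peg, 130 mm from the middle
- drainer: fixed flat steel draining tray, 260 x 350 x 4 mm, on which the pots stand with a glass jar. Origin: centre of its underside
- pot1: upright white pot, 51 mm wide, 56 tall, 120 g, bottom-heavy. A rigid wire loop over it (legs 45 mm apart along the pot's y) peaks like a roof: inside of peak 95 mm above the foot; a peg passes under it along the pot's x. On the peak stands a wooden grip tab, 24 mm (x) by 10 mm (y: pinch here), 102 to 142 mm above the foot. Front and back alike. Origin: centre of the foot. May be absent
- pot2: upright white pot, 51 mm wide, 56 tall, 120 g, bottom-heavy. A rigid wire loop over it (legs 45 mm apart along the pot's y) peaks like a roof: inside of peak 95 mm above the foot; a peg passes under it along the pot's x. On the peak stands a wooden grip tab, 24 mm (x) by 10 mm (y: pinch here), 102 to 142 mm above the foot. Front and back alike. Origin: centre of the foot. May be absent
- pot3: upright white pot, 51 mm wide, 56 tall, 120 g, bottom-heavy. A rigid wire loop over it (legs 45 mm apart along the pot's y) peaks like a roof: inside of peak 95 mm above the foot; a peg passes under it along the pot's x. On the peak stands a wooden grip tab, 24 mm (x) by 10 mm (y: pinch here), 102 to 142 mm above the foot. Front and back alike. Origin: centre of the foot. May be absent
- pot4: upright white pot, 51 mm wide, 56 tall, 120 g, bottom-heavy. A rigid wire loop over it (legs 45 mm apart along the pot's y) peaks like a roof: inside of peak 95 mm above the foot; a peg passes under it along the pot's x. On the peak stands a wooden grip tab, 24 mm (x) by 10 mm (y: pinch here), 102 to 142 mm above the foot. Front and back alike. Origin: centre of the foot. May be absent
- pot5: upright white pot, 51 mm wide, 56 tall, 120 g, bottom-heavy. A rigid wire loop over it (legs 45 mm apart along the pot's y) peaks like a roof: inside of peak 95 mm above the foot; a peg passes under it along the pot's x. On the peak stands a wooden grip tab, 24 mm (x) by 10 mm (y: pinch here), 102 to 142 mm above the foot. Front and back alike. Origin: centre of the foot. May be absent
- jar: glass jar with steel lid on the drainer, 48 mm across, 75 mm tall: not to be moved. Origin: centre of its foot
- mug: blue mug, 76 mm across, 90 mm tall, not to be moved
- salt: white shaker, 42 mm across, 70 mm tall, not to be moved
- pepper: dark wooden shaker, 42 mm across, 70 mm tall, not to be moved
- bowl: white bowl, 120 mm across, 45 mm tall, not to be moved
- spoon: spoon with a brown handle lying on the worktop, not to be moved
- sponge: yellow sponge block, 100 x 65 x 30 mm, not to be moved
Things that resemble listed ones, but are neither listed nor needed, are in the scene too. Leave any purple look-alike of the pot2 alone. What is shaped like the pot4 but purple is not meant.

How it is judged:
By the outcome, as a careful person would: the job done as asked, in the order asked, and still so for the second after the job is handed in, with the robot touching nothing.
Of pot1, pot2, pot3, pot4, pot5 only 3 to 5 are there at a start; the rules pass over those that are not, and their reading is None.
At some moment in a run one of pot1, pot2, pot3, pot4, pot5 may be knocked a few centimetres aside while the robot is not near it.
It also fails if it takes over 210 s, if anything falls off the work surface, if the arm or the gripper's body presses on something with over 40 N, if the wrist force passes 120 N, or if a joint passes its speed limit or range.

## Working session

There is one attempt and no reset: what is moved stays moved. The work goes in short steps, Python scripts to look and compute and a tool call to move; the robot and the scene stay as the last step left them, time stands still between calls to the robot, and variables do not carry over. Pictures are saved under pics/ and viewed, at most 17 in all, crops included, and the job is handed in when it is done.

Besides the shell and the picture viewer there is one more tool, called after ">>>" by a JSON object that holds its "fn" and its "kwargs", one argument or row to a line. send_rows: Moves the arm, as the interface text tells. Its arguments: {"type":"object","properties":{"motion":{"type":"array"},"newtons":{"type":"number"}},"required":["motion"]}

```bash
ls; mkdir -p pics
cat > h.py <<'E'
import numpy as np, cv2
from cell import sensors, eyes, order, boxes_of, place_of, manip
def snap(cam,fn=None):
    c=eyes.get_calibration(cam); im=eyes.capture(cam)
    if fn: cv2.imwrite('pics/'+fn,cv2.cvtColor(im,cv2.COLOR_RGB2BGR))
    return im,c
def w(c,p):
    return (np.array(c['cam_to_world'])@np.append(p,1))[:3]
def px(c,p):
    M=np.linalg.inv(np.array(c['cam_to_world']))
    r=cv2.Rodrigues(M[:3,:3])[0]
    return cv2.projectPoints(np.array([p],float),r,M[:3,3],np.array(c['mtx']),np.array(c['dist_coeffs']))[0].ravel()
def find(c,label,cam,f=place_of,n=8,pmin=.2):
    for d in f(label,cam)[:n]:
        if d['p']>pmin:
            P=w(c,d['point']); print(cam,label,round(d['p'],2),P.round(0),px(c,P).round(0))
E
python3 - <<'E'
from h import *
o=sensors.get_obs(); print({k:np.round(v,3) for k,v in o.items()}, manip.tcp_to_grasp)
for cam in ['scene','side']:
    im,c=snap(cam,cam+'0.png')
    print(cam,np.array(c['cam_to_world']).round(2).tolist(),np.array(c['mtx']).round(0).tolist())
    for l in ['pot1','rack_base','handle','peg_l2','peg_l1','peg_c','peg_r1','peg_r2','drainer','jar','mug','bowl']: find(c,l,cam)
E
```

```text
pics
{'t': np.float64(0.0), 'joints': array([-1.363,  0.616, -0.013,  1.425,  0.008,  1.103, -0.04 ]), 'qd': array([-0.001, -0.   ,  0.   , -0.001, -0.001,  0.002, -0.   ]), 'joint_torque': array([-0.0000e+00, -4.6921e+01,  2.6000e-01, -1.7103e+01,  1.0000e-02,
        1.0000e-02, -0.0000e+00]), 'position': array([150.413, 631.555, 230.12 ]), 'tool_rot': array([ 0.117,  0.993, -0.001, -0.   ]), 'force': array([0.224, 1.133, 0.393]), 'torque': array([ 0.018, -0.012,  0.009]), 'grasp_force': np.float64(0.0), 'finger_gap': np.float64(1.001)} 18.700000000000003
scene [[-0.05, 0.81, -0.58, 1247.5], [1.0, 0.04, -0.03, 11.03], [0.0, -0.58, -0.81, 1164.8], [0.0, 0.0, 0.0, 1.0]] [[575.0, 0.0, 313.0], [0.0, 575.0, 242.0], [0.0, 0.0, 1.0]]
scene pot1 0.92 [293. 356.  -4.] [462. 212.]
scene pot1 0.8 [456. 231.   0.] [418. 261.]
scene pot1 0.79 [303. 238.  -3.] [417. 213.]
scene pot1 0.61 [580. 352.   1.] [474. 307.]
scene rack_base 0.9 [ 555. -170.    0.] [250. 289.]
scene rack_base 0.29 [740. 332.  -5.] [472. 373.]
scene handle 0.79 [ 615. -253.   70.] [206. 294.]
scene handle 0.6 [575. -77. 21
[... 1563 characters left out ...]
peg_l2 0.72 [631. -41. 218.] [354. 215.]
side peg_l2 0.34 [ 414. -180.  212.] [306. 269.]
side peg_l1 0.88 [579. -77. 210.] [344. 229.]
side peg_l1 0.73 [741. 331.   2.] [312. 224.]
side peg_l1 0.72 [631. -41. 218.] [354. 215.]
side peg_l1 0.34 [ 414. -180.  212.] [306. 269.]
side peg_c 0.91 [ 524. -113.  216.] [333. 239.]
side peg_r1 0.83 [ 468. -147.  211.] [320. 255.]
side peg_r1 0.68 [ 413. -179.  214.] [305. 268.]
side peg_r2 0.83 [ 468. -147.  211.] [320. 255.]
side peg_r2 0.68 [ 413. -179.  214.] [305. 268.]
side drainer 0.85 [529. 252.   3.] [265. 251.]
side jar 0.76 [448. 343.   6.] [228. 244.]
side mug 0.81 [739. 156.   3.] [342. 246.]
side bowl 0.76 [ 428. -378.    1.] [366. 406.]
```

View pics/scene0.png

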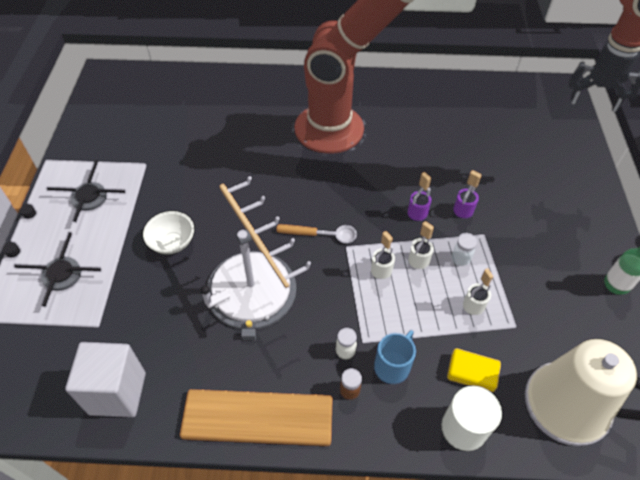

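View pics/side0.png

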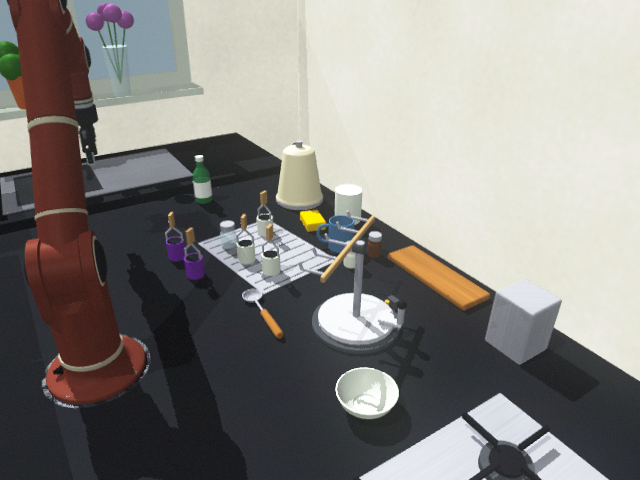

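Three white pots stand on the drainer, at scene pixels (383,262), (420,250) and (477,297). The look-alikes are two purple pots off the tray, at (420,205) and (466,200). The jar is at (466,250). The rack's pegs point at azimuth ≈123°, and its handle is at about (615,-253). I'll go to the handle first.

>>> {"fn": "send_rows", "kwargs": {
  "motion": [
    [[0,0,-0.04],[0,0,-0.117],1],
    [[0,0,-0.04],[0,0,-0.117],1],
    [[-0.05,-0.047,0],[0,0,0],1],
    [[-0.05,-0.047,0],[0,0,0],1],
    [[-0.05,-0.047,0],[0,0,0],1],
    [[-0.05,-0.047,0],[0,0,0],1],
    [[-0.05,-0.047,0],[0,0,0],1],
    [[-0.05,-0.047,0],[0,0,0],1],
    [[-0.05,-0.047,0],[0,0,0],1],
    [[-0.05,-0.047,0],[0,0,0],1],
    [[-0.05,-0.047,0],[0,0,0],1],
    [[0,0,0],[0,0,0],1]
  ]
}}

```text
t: 2.8
position: [564.9, 239.6, 310.8]
tool_rot: [0.006, 1.0, -0.003, 0.001]
force: [-0.4, 0.6, -0.1]
finger_gap: 1.004
grasp_force: 0.0
```

Run:
```python
from h import *
im,c=snap('wrist','w0.png')
print(np.array(c['cam_to_world']).round(2).tolist())
for l in ['pot1','jar']: find(c,l,'wrist')
```

```text
[[0.01, 0.95, 0.32, 481.19], [1.0, -0.01, -0.01, 242.18], [-0.0, 0.32, -0.95, 452.69], [0.0, 0.0, 0.0, 1.0]]
wrist pot1 0.85 [574. 354.   1.] [436. 192.]
wrist pot1 0.84 [456. 231.   0.] [320.  76.]
wrist pot1 0.61 [485. 142.   2.] [233. 108.]
wrist jar 0.92 [444. 338.   2.] [429.  61.]
```

View pics/w0.png

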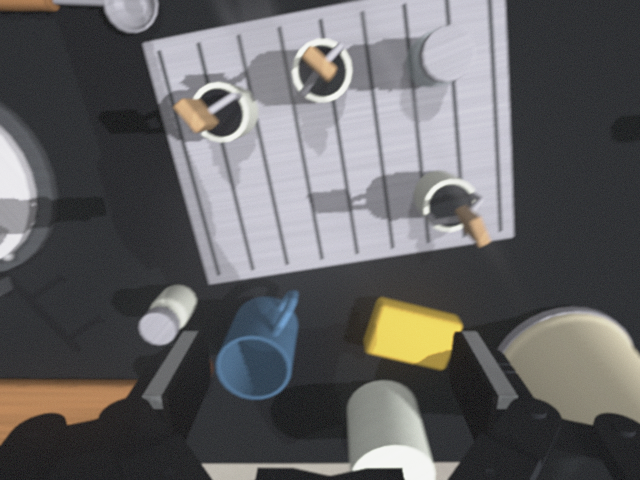

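The wrist view confirms three white pots, at (218,112), (321,70) and (450,205), with the jar at (445,53). No purple pot is on the tray. On to the handle.

>>> {"fn": "send_rows", "kwargs": {
  "motion": [
    [[-0.005,-0.05,0],[0,0,0],1],
    [[-0.005,-0.05,0],[0,0,0],1],
    [[-0.005,-0.05,0],[0,0,0],1],
    [[-0.005,-0.05,0],[0,0,0],1],
    [[-0.005,-0.05,0],[0,0,0],1],
    [[-0.005,-0.05,0],[0,0,0],1],
    [[-0.005,-0.05,0],[0,0,0],1],
    [[-0.005,-0.05,0],[0,0,0],1],
    [[-0.005,-0.05,0],[0,0,0],1],
    [[-0.005,-0.05,0],[0,0,0],1],
    [[0,0,0],[0,0,0.166],1],
    [[0,0,0],[0,0,0.166],1],
    [[0,0,0],[0,0,0.166],1],
    [[0,0,0],[0,0,0.166],1],
    [[0,0,0],[0,0,0.166],1],
    [[0,0,0],[0,0,0.166],1],
    [[0,0,0],[0,0,0],1]
  ]
}}

```text
t: 5.08
position: [611.5, -250.1, 311.3]
tool_rot: [0.475, 0.88, 0.001, -0.0]
force: [-0.1, 0.2, 0.3]
finger_gap: 1.002
grasp_force: 0.0
```

```bash
cat >> h.py <<'E'
from scipy.spatial.transform import Rotation as R
def st():
    o=sensors.get_obs(); r=R.from_quat(o['tool_rot']); M=r.as_matrix()
    print('t',round(o['t'],1),'pos',np.round(o['position'],1),'y az',np.degrees(np.arctan2(M[1,1],M[0,1])).round(1),'tilt z',M[:,2].round(3),'gap',round(o['finger_gap'],2))
    return np.array(o['position']),M
def go(tgt,yaz=None):
    """shift in tool axes (m) to reach tgt (mm) from here; turn about tool z to get y azimuth yaz (mod 180)"""
    p,M=st(); d=M.T@(np.array(tgt)-p)/1000; print('shift',d.round(4))
    if yaz is not None:
        a=np.degrees(np.arctan2(M[1,1],M[0,1])); t=(a-yaz+90)%180-90; print('turn z',np.radians(t).round(3))
E
python3 - <<'E'
from h import *
im,c=snap('wrist','w1.png')
for l in ['handle','rack_base']: find(c,l,'wrist')
go([615,-253,51],33)
E
```

```text
wrist handle 0.69 [ 612. -253.   70.] [328. 203.]
wrist rack_base 0.6 [ 558. -163.    1.] [332.  85.]
t 5.2 pos [ 611.  -251.6  311.4] y az 33.2 tilt z [ 0.     0.001 -1.   ] gap 1.0
shift [-0.0035  0.0024  0.2604]
turn z 0.003
```

View pics/w1.png

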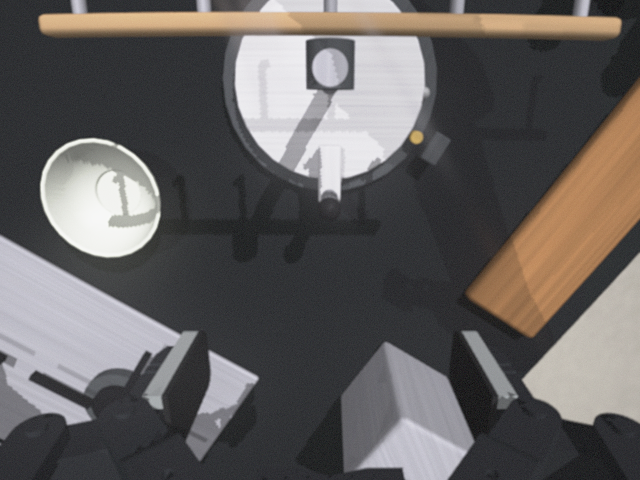

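Ball at (328,203); the networks put it at (612,-253), 70 mm up. The wrist camera would come close to the rack post, so I'll turn the tool 90° before going down.

>>> {"fn": "send_rows", "kwargs": {
  "motion": [
    [[0,0,0],[0,0,0.1745],0.4],
    [[0,0,0],[0,0,0.1745],0.4],
    [[0,0,0],[0,0,0.1745],0.4],
    [[0,0,0],[0,0,0.1745],0.4],
    [[0,0,0],[0,0,0.1745],0.4],
    [[0,0,0],[0,0,0.1745],0.4],
    [[0,0,0],[0,0,0.1745],0.4],
    [[0,0,0],[0,0,0.1745],0.4],
    [[0,0,0],[0,0,0.1745],0.4],
    [[0,0.002,0.035],[0,0,0],0.4],
    [[0,0,0.035],[0,0,0],0.4],
    [[0,0,0.035],[0,0,0],0.4],
    [[0,0,0.035],[0,0,0],0.4],
    [[0,0,0],[0,0,0],0.4]
  ]
}}

```text
t: 6.98
position: [610.4, -252.6, 168.3]
tool_rot: [0.959, 0.285, -0.002, -0.003]
force: [-0.7, 1.3, 0.2]
finger_gap: 0.7
grasp_force: 0.0
```

Run:
```python
from h import *
for cam in ['wrist','scene','side']:
    im,c=snap(cam,cam+'a.png')
    find(c,'handle',cam)
go([613,-253,51],-57)
```

```text
wrist handle 0.67 [ 610. -252.   70.] [331. 250.]
scene handle 0.78 [ 616. -252.   73.] [207. 294.]
scene handle 0.28 [701.  56.  -1.] [345. 350.]
side handle 0.62 [ 613. -255.   70.] [401. 313.]
t 7.3 pos [ 612.5 -255.2  173.3] y az -57.0 tilt z [ 0.003 -0.001 -1.   ] gap 0.7
shift [ 0.0014 -0.0019  0.1223]
turn z -0.0
```

>>> {"fn": "send_rows", "kwargs": {
  "motion": [
    [[0.001,-0.001,0.03],[0,0,0],0.4],
    [[0,0,0.03],[0,0,0],0.4],
    [[0,0,0.03],[0,0,0],0.4],
    [[0,0,0.03],[0,0,0],0.4],
    [[0,0,0],[0,0,0],0.4],
    [[0,0,0],[0,0,0],-1],
    [[0,0,0],[0,0,0],-1],
    [[0,0,0],[0,0,0],-1],
    [[0,0,0],[0,0,0],-1],
    [[0,0,0],[0,0,0],-1],
    [[0,0,0],[0,0,0],-1]
  ],
  "newtons": 40
}}

```text
t: 8.65
position: [613.2, -254.2, 53.2]
tool_rot: [0.959, 0.284, 0.001, 0.001]
force: [-0.3, 0.5, 6.4]
finger_gap: 0.214
grasp_force: 38.9
```

>>> {"fn": "send_rows", "kwargs": {
  "motion": [
    [[0.0084,-0.0003,0],[0,0,-0.08],-1],
    [[0.0084,-0.0003,0],[0,0,-0.08],-1],
    [[0.0084,-0.0003,0],[0,0,-0.08],-1],
    [[0.0084,-0.0003,0],[0,0,-0.08],-1],
    [[0.0084,-0.0003,0],[0,0,-0.08],-1],
    [[0.0084,-0.0003,0],[0,0,-0.08],-1],
    [[0,0,0],[0,0,0],-1]
  ]
}}

```text
t: 9.52
position: [648.2, -217.1, 53.2]
tool_rot: [0.864, 0.504, 0.001, 0.002]
force: [0.1, -0.5, 5.1]
finger_gap: 0.213
grasp_force: 38.9
```

```bash
cat >> h.py <<'E'
def pegs(cams=('scene','side')):
    """fit rack from peg detections: centre, azimuth"""
    from itertools import permutations
    A=[]
    for cam in cams:
        im,c=snap(cam)
        for l in ['peg_l2','peg_c','peg_r2']:
            for d in place_of(l,cam):
                P=w(c,d['point'])
                if d['p']>.3 and abs(P[2]-213)<25: A.append(P)
    A=np.array(A); C=np.array([556,-166.]); 
    B=A[np.linalg.norm(A[:,:2]-C,axis=1)<160]
    u=np.linalg.svd(B[:,:2]-B[:,:2].mean(0))[2][0]
    n=np.array([-u[1],u[0]]); 
    if n@(B[:,:2].mean(0)-C)<0: n=-n
    print('az',np.degrees(np.arctan2(n[1],n[0])).round(1),'dist',(n@(B[:,:2].mean(0)-C)).round(1)); print(B.round(0))
    ur=np.array([n[1],-n[0]]); print('along (left+ as seen from front?)',np.sort((B[:,:2]-C)@ur).round(0))
E
python3 - <<'E'
from h import *
st(); pegs()
E
```

```text
t 9.5 pos [ 648.2 -217.1   53.2] y az -29.4 tilt z [ 0.004 -0.001 -1.   ] gap 0.21
az 150.5 dist 62.0
[[ 568.  -22.  208.]
 [ 534.  -77.  215.]
 [ 502. -135.  212.]
 [ 536.  -75.  212.]
 [ 566.  -21.  215.]
 [ 504. -134.  216.]
 [ 471. -191.  212.]
 [ 440. -245.  212.]]
along (left+ as seen from front?) [-126.  -64.    0.    3.   67.   69.  131.  131.]
```

>>> {"fn": "send_rows", "kwargs": {
  "motion": [
    [[0.0053,-0.0001,0],[0,0,-0.05],-1],
    [[0.0053,-0.0001,0],[0,0,-0.05],-1],
    [[0.0053,-0.0001,0],[0,0,-0.05],-1],
    [[0,0,0],[0,0,0],-1]
  ]
}}

```text
t: 10.42
position: [654.8, -203.1, 53.2]
tool_rot: [0.823, 0.567, 0.001, 0.002]
force: [0.3, -0.6, 6.1]
finger_gap: 0.211
grasp_force: 38.9
```

>>> {"fn": "send_rows", "kwargs": {
  "motion": [
    [[0.0042,-0.0001,0],[0,0,-0.04],-1],
    [[0.0042,-0.0001,0],[0,0,-0.04],-1],
    [[0,0,0],[0,0,0],-1]
  ]
}}

```text
t: 10.8
position: [657.4, -195.2, 53.2]
tool_rot: [0.8, 0.6, 0.001, 0.002]
force: [-0.0, 0.1, 5.7]
finger_gap: 0.217
grasp_force: 38.9
```

>>> {"fn": "send_rows", "kwargs": {
  "motion": [
    [[0.0042,-0.0001,0],[0,0,-0.04],-1],
    [[0.0042,-0.0001,0],[0,0,-0.04],-1],
    [[0,0,0],[0,0,0],-1]
  ]
}}

```text
t: 11.18
position: [659.4, -187.0, 53.2]
tool_rot: [0.776, 0.631, 0.001, 0.002]
force: [1.0, 0.6, 6.2]
finger_gap: 0.211
grasp_force: 38.9
```

>>> {"fn": "send_rows", "kwargs": {
  "motion": [
    [[0.0042,-0.0001,0],[0,0,-0.04],-1],
    [[0.0042,-0.0001,0],[0,0,-0.04],-1],
    [[0,0,0],[0,0,0],-1]
  ]
}}

```text
t: 11.55
position: [660.8, -178.6, 53.2]
tool_rot: [0.75, 0.662, 0.001, 0.002]
force: [0.4, -0.4, 5.8]
finger_gap: 0.208
grasp_force: 38.9
```

>>> {"fn": "send_rows", "kwargs": {
  "motion": [
    [[0.003,-0.0001,0],[0,0,-0.03],-1],
    [[0,0,0],[0,0,0],-1]
  ]
}}

```text
t: 11.8
position: [661.1, -176.4, 53.2]
tool_rot: [0.74, 0.673, 0.001, 0.002]
force: [0.8, -0.8, 6.2]
finger_gap: 0.215
grasp_force: 38.9
```

>>> {"fn": "send_rows", "kwargs": {
  "motion": [
    [[0.003,-0.0001,0],[0,0,-0.03],-1],
    [[0,0,0],[0,0,0],-1]
  ]
}}

```text
t: 12.05
position: [661.3, -173.6, 53.2]
tool_rot: [0.73, 0.684, 0.001, 0.002]
force: [-0.1, -0.7, 5.1]
finger_gap: 0.211
grasp_force: 39.0
```

>>> {"fn": "send_rows", "kwargs": {
  "motion": [
    [[0.003,-0.0001,0],[0,0,-0.03],-1],
    [[0,0,0],[0,0,0],-1]
  ]
}}

```text
t: 12.3
position: [661.5, -170.1, 53.1]
tool_rot: [0.719, 0.695, 0.001, 0.002]
force: [1.4, -0.8, 6.2]
finger_gap: 0.21
grasp_force: 39.0
```

>>> {"fn": "send_rows", "kwargs": {
  "motion": [
    [[0.003,-0.0001,0],[0,0,-0.03],-1],
    [[0,0,0],[0,0,0],-1]
  ]
}}

```text
t: 12.55
position: [661.6, -166.7, 53.1]
tool_rot: [0.709, 0.705, 0.001, 0.002]
force: [2.0, -1.1, 7.0]
finger_gap: 0.208
grasp_force: 39.0
```

>>> {"fn": "send_rows", "kwargs": {
  "motion": [
    [[0.003,-0.0001,0],[0,0,-0.03],-1],
    [[0,0,0],[0,0,0],-1]
  ]
}}

```text
t: 12.8
position: [661.6, -163.2, 53.2]
tool_rot: [0.698, 0.716, 0.001, 0.002]
force: [1.0, -0.0, 6.5]
finger_gap: 0.213
grasp_force: 39.0
```

>>> {"fn": "send_rows", "kwargs": {
  "motion": [
    [[0.003,-0.0001,0],[0,0,-0.03],-1],
    [[0,0,0],[0,0,0],-1]
  ]
}}

```text
t: 13.05
position: [661.4, -159.9, 53.1]
tool_rot: [0.687, 0.727, 0.001, 0.002]
force: [-0.1, -0.8, 6.4]
finger_gap: 0.214
grasp_force: 39.0
```

>>> {"fn": "send_rows", "kwargs": {
  "motion": [
    [[0.003,-0.0001,0],[0,0,-0.03],-1],
    [[0,0,0],[0,0,0],-1]
  ]
}}

```text
t: 13.3
position: [661.5, -159.7, 53.2]
tool_rot: [0.677, 0.736, 0.0, 0.004]
force: [3.1, -4.0, 5.3]
finger_gap: 0.211
grasp_force: 39.0
```

>>> {"fn": "send_rows", "kwargs": {
  "motion": [
    [[0.003,-0.0001,0],[0,0,0],-1],
    [[0,0,0],[0,0,0],-1]
  ]
}}

```text
t: 13.55
position: [661.5, -159.7, 53.2]
tool_rot: [0.678, 0.735, -0.001, 0.006]
force: [4.4, -7.2, 2.9]
finger_gap: 0.208
grasp_force: 38.9
```

>>> {"fn": "send_rows", "kwargs": {
  "motion": [
    [[0.003,-0.0001,0],[0,0,0],-1],
    [[0,0,0],[0,0,0],-1]
  ]
}}

```text
t: 13.8
position: [661.6, -159.8, 53.3]
tool_rot: [0.678, 0.735, -0.002, 0.008]
force: [6.8, -10.7, 1.3]
finger_gap: 0.212
grasp_force: 38.9
```

Run:
```python
from h import *
st(); pegs(); print(sensors.get_obs()['force'].round(1))
```

```text
t 13.8 pos [ 661.6 -159.8   53.3] y az 4.6 tilt z [ 0.009 -0.013 -1.   ] gap 0.21
az -176.3 dist 59.8
[[ 489. -107.  216.]
 [ 490.  -39.  208.]
 [ 504. -302.  209.]
 [ 487.  -39.  216.]
 [ 492. -101.  210.]
 [ 498. -165.  218.]
 [ 501. -234.  214.]
 [ 505. -297.  211.]]
along (left+ as seen from front?) [-132. -127.  -64.    5.   63.   69.  131.  132.]
[  6.5 -10.5   1.4]
```

>>> {"fn": "send_rows", "kwargs": {
  "motion": [
    [[-0.006,0,0],[0,0,0],-1],
    [[0,0,0],[0,0,0],-1],
    [[0,0,0],[0,0,0],0.2],
    [[0,0,0],[0,0,0],0.4],
    [[0,0,0],[0,0,0],0.4],
    [[0,0,-0.03],[0,0,0],0.4],
    [[0,0,-0.05],[0,0,0],0.4],
    [[0,0,-0.06],[0,0,0],0.4],
    [[0,0,-0.06],[0,0,0],0.4],
    [[0,0,-0.06],[0,0,0],0.4],
    [[0,0,-0.04],[0,0,0],0.4],
    [[0,0,0],[0,0,0],0.4]
  ]
}}

```text
t: 15.7
position: [660.2, -157.8, 355.5]
tool_rot: [0.676, 0.736, 0.002, 0.003]
force: [-0.3, 0.4, -0.3]
finger_gap: 0.699
grasp_force: 0.0
```

Run:
```python
from h import *
st(); pegs()
for cam in ['scene','side','wrist']:
    im,c=snap(cam,cam+'b.png'); find(c,'handle',cam,n=1); find(c,'rack_base',cam,n=1); find(c,'pot1',cam,n=6)
```

```text
t 15.7 pos [ 660.2 -157.8  355.5] y az 4.9 tilt z [ 0.007 -0.002 -1.   ] gap 0.7
az -176.1 dist 60.8
[[ 487. -104.  215.]
 [ 489.  -42.  207.]
 [ 496. -171.  215.]
 [ 498. -236.  216.]
 [ 506. -301.  210.]
 [ 486.  -38.  217.]
 [ 492. -104.  212.]
 [ 501. -230.  212.]
 [ 503. -297.  212.]]
along (left+ as seen from front?) [-131. -127.  -66.  -60.   -1.   66.   66.  128.  133.]
scene handle 0.75 [ 662. -159.   66.] [247. 316.]
scene rack_base 0.79 [ 553. -170.   -0.] [250. 288.]
scene pot1 0.92 [490. 141.   7.] [382. 270.]
scene pot1 0.87 [456. 232.  -1.] [418. 261.]
scene pot1 0.65 [290. 359.  -5.] [463. 211.]
scene pot1 0.63 [304. 238.  -3.] [417. 213.]
scene pot1 0.56 [580. 349.   2.] [473. 307.]
side handle 0.94 [ 665. -157.   68.] [390. 285.]
side rack_base 0.69 [ 554. -163.   -3.] [354. 325.]
side pot1 0.94 [306. 244.  -1.] [195. 274.]
side pot1 0.85 [492. 146.   2.] [271. 271.]
side pot1 0.77 [292. 358.  -1.] [177. 258.]
side pot1 0.76 [455. 230.   5.] [246. 260.]
side pot1 0.76 [580. 353.   4.] [266. 233.]
wrist rack_base 0.56 [ 554. -166.    3.] [238. 179.]
```

The rack is against its hard stop (handle az ≈3°, pegs az ≈183.3°), and the peg fit agrees. Next, the pots.

>>> {"fn": "send_rows", "kwargs": {
  "motion": [
    [[0.0487,-0.0147,0.004],[0,0,0],0.4],
    [[0.0487,-0.0147,0.004],[0,0,0],0.4],
    [[0.0487,-0.0147,0.004],[0,0,0],0.4],
    [[0.0487,-0.0147,0.004],[0,0,0],0.4],
    [[0.0487,-0.0147,0.004],[0,0,0],0.4],
    [[0.0487,-0.0147,0.004],[0,0,0],0.4],
    [[0.0487,-0.0147,0.004],[0,0,0],0.4],
    [[0.0487,-0.0147,0.004],[0,0,0],0.4],
    [[0,0,0],[0,0,-0.171],0.4],
    [[0,0,0],[0,0,-0.171],0.4],
    [[0,0,0],[0,0,-0.171],0.4],
    [[0,0,0],[0,0,-0.171],0.4],
    [[0,0,0],[0,0,-0.171],0.4],
    [[0,0,0],[0,0,-0.171],0.4],
    [[0,0,0],[0,0,-0.171],0.4],
    [[0,0,0],[0,0,-0.171],0.4],
    [[0,0,0],[0,0,-0.171],0.4],
    [[0,0,0],[0,0,0],0.4]
  ]
}}

```text
t: 18.95
position: [509.2, 220.8, 319.5]
tool_rot: [-0.025, 1.0, 0.0, 0.0]
force: [-0.6, 0.9, -0.7]
finger_gap: 0.701
grasp_force: 0.0
```

```bash
cat >> h.py <<'E'
def ray(c,uv,z):
    q=cv2.undistortPoints(np.array([[uv]],float),np.array(c['mtx']),np.array(c['dist_coeffs'])).ravel()
    T=np.array(c['cam_to_world']); d=T[:3,:3]@np.append(q,1); o=T[:3,3]
    return o+d*(z-o[2])/d[2]
def tabs(im,c,zt=142):
    """wooden tab blobs: position and azimuth from the lit/top rim (projected at zt)"""
    hsv=cv2.cvtColor(im,cv2.COLOR_RGB2HSV)
    m=cv2.inRange(hsv,(5,70,60),(22,255,255))
    n,lab,s,cen=cv2.connectedComponentsWithStats(m)
    for i in range(1,n):
        if 80<s[i,4]<4000:
            pts=np.argwhere(lab==i)[:,::-1].astype(np.float32)
            r=cv2.minAreaRect(pts); box=cv2.boxPoints(r)
            print('blob',cen[i].round(0),s[i,4],'rect',np.round(r[1],0),round(r[2]),'at z122',ray(c,cen[i],122).round(0))
E
python3 - <<'E'
from h import *
st()
im,c=snap('wrist','w2.png'); find(c,'pot1','wrist'); tabs(im,c)
E
```

```text
t 18.9 pos [509.2 220.8 319.5] y az 92.9 tilt z [ 0.  0. -1.] gap 0.7
wrist pot1 0.87 [577. 351.  -1.] [438. 247.]
wrist pot1 0.83 [485. 139.   4.] [252. 158.]
wrist pot1 0.8 [454. 233.   1.] [343. 133.]
wrist pot1 0.62 [738. 334.  -1.] [409. 366.]
blob [45. 43.] 2048 rect [97. 23.] 6 at z122 [392.   5. 122.]
blob [348. 146.] 453 rect [33. 15.] 45 at z122 [457. 233. 122.]
blob [229. 182.] 719 rect [31. 24.] 52 at z122 [490. 140. 122.]
blob [477. 296.] 603 rect [47. 16.] 56 at z122 [580. 355. 122.]
blob [390. 350.] 280 rect [26. 38.] 90 at z122 [638. 284. 122.]
blob [414. 386.] 92 rect [43.  6.] 76 at z122 [676. 311. 122.]
```

View pics/w2.png

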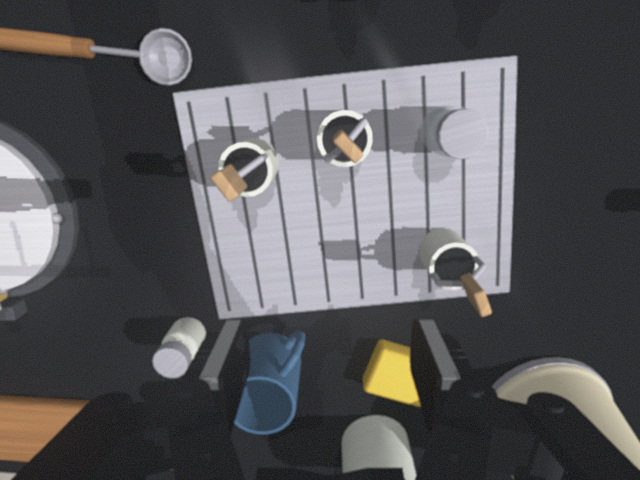

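White pots at (245,168), (343,138) and (455,265). I'll fit each tab as a box silhouette to get its position and yaw.

```bash
cat >> h.py <<'E'
def fit(im,c,xy,z0=4,win=45,bright=60):
    """fit 24x10x40 tab box -> x,y,az of pot x axis (mod 180), IoU"""
    hsv=cv2.cvtColor(im,cv2.COLOR_RGB2HSV); m=cv2.inRange(hsv,(5,60,bright),(24,255,255))
    n,lab=cv2.connectedComponents(m)
    u0=px(c,[*xy,z0+122]); vv,uu=np.nonzero(m); k=np.argmin((uu-u0[0])**2+(vv-u0[1])**2)
    m=(lab==lab[vv[k],uu[k]]).astype(np.uint8)
    B=np.array([[a,b,h] for a in(-12,12) for b in(-5,5) for h in(102,142)],float)
    M=np.linalg.inv(np.array(c['cam_to_world'])); rv=cv2.Rodrigues(M[:3,:3])[0]; S=4
    x0,y0,w0,h0=cv2.boundingRect(m); x0-=20;y0-=20;w0+=40;h0+=40
    x0=max(x0,0);y0=max(y0,0)
    mm=cv2.resize(m[y0:y0+h0,x0:x0+w0],None,fx=S,fy=S,interpolation=cv2.INTER_LINEAR)
    def iou(p):
        ca,sa=np.cos(p[2]),np.sin(p[2])
        P=np.c_[p[0]+ca*B[:,0]-sa*B[:,1],p[1]+sa*B[:,0]+ca*B[:,1],z0+B[:,2]]
        q=cv2.projectPoints(P,rv,M[:3,3],np.array(c['mtx']),np.array(c['dist_coeffs']))[0][:,0]
        h=cv2.convexHull((((q-[x0,y0])+.5)*S).astype(np.int32)); k=np.zeros_like(mm); cv2.fillConvexPoly(k,h,1)
        return -(k&mm).sum()/max(1,(k|mm).sum())
    from scipy.optimize import minimize
    best=None
    c0=ray(c,[x0+w0/2,y0+h0/2],z0+122)[:2]
    for a in np.arange(0,np.pi,np.pi/9):
        r=minimize(iou,[*c0,a],method='Nelder-Mead',options=dict(initial_simplex=[[*c0,a],[c0[0]+5,c0[1],a],[c0[0],c0[1]+5,a],[*c0,a+.2]],xatol=.05,fatol=1e-4))
        if best is None or r.fun<best.fun: best=r
    x,y,a=best.x; print('tab',x.round(1),y.round(1),'x az',(np.degrees(a)%180).round(1),'iou',-best.fun.round(3)); return best.x
E
python3 - <<'E'
from h import *
import h
im=cv2.cvtColor(cv2.imread('pics/w2.png'),cv2.COLOR_BGR2RGB); c=eyes.get_calibration('wrist')
for p in [(490,142),(456,232),(579,352)]: fit(im,c,p)
im=cv2.cvtColor(cv2.imread('pics/w0.png'),cv2.COLOR_BGR2RGB)
E
```

```text
tab 511.6 156.1 x az 146.9 iou -0.0
tab 460.1 256.8 x az 168.5 iou -0.0
tab 567.5 373.4 x az 171.5 iou -0.0h.py:74: RuntimeWarning: overflow encountered in scalar negative
  return -(k&mm).sum()/max(1,(k|mm).sum())
```

```bash
sed -i 's/return -(k&mm).sum()\/max(1,(k|mm).sum())/return -float((k\&mm).sum())\/max(1,float((k|mm).sum()))/; s/-best.fun.round(3)/round(-best.fun,3)/' h.py
python3 - <<'E'
from h import *
im=cv2.cvtColor(cv2.imread('pics/w2.png'),cv2.COLOR_BGR2RGB); c=eyes.get_calibration('wrist')
for p in [(490,142),(456,232),(579,352)]: fit(im,c,p)
E
```

```text
tab 488.4 142.0 x az 39.9 iou 0.873
tab 455.7 232.6 x az 48.0 iou 0.877
tab 576.7 352.3 x az 31.2 iou 0.872
```

>>> {"fn": "send_rows", "kwargs": {
  "motion": [
    [[0.0082,-0.0259,0.03],[0,0,0],0.2],
    [[0.0082,-0.0259,0.03],[0,0,0],0.2],
    [[0.0082,-0.0259,0.03],[0,0,0],0.2],
    [[0,0,0],[0,0,-0.162],0.2],
    [[0,0,0],[0,0,-0.162],0.2],
    [[0,0,0],[0,0,-0.162],0.2],
    [[0,0,0],[0,0,-0.162],0.2],
    [[0,0,0],[0,0,0],0.2],
    [[0,0,0],[0,0,0],0.2]
  ]
}}

```text
t: 20.18
position: [488.7, 142.1, 229.3]
tool_rot: [-0.342, 0.94, -0.0, 0.0]
force: [0.4, -0.1, 0.3]
finger_gap: 0.598
grasp_force: 0.0
```

Run:
```python
from h import *
im,c=snap('wrist','w3.png'); x,y,a=fit(im,c,(488,142)); find(c,'pot1','wrist')
go([x,y,111],np.degrees(a)+90)
```

```text
tab 489.6 141.4 x az 35.5 iou 0.795
wrist pot1 0.94 [485. 137.   3.] [326. 195.]
wrist pot1 0.77 [456. 234.   2.] [428. 238.]
t 20.3 pos [488.6 142.2 229.3] y az 130.0 tilt z [ 0. -0. -1.] gap 0.6
shift [-0.0003 -0.0012  0.1183]
turn z 0.079
```

View pics/w3.png

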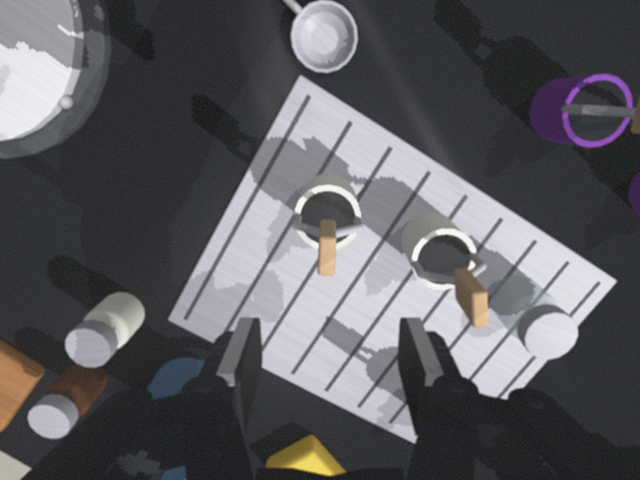

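Run:
```python
import cv2
a=cv2.imread('pics/w3.png')[170:320,270:520]; cv2.imwrite('pics/w3c.png',cv2.resize(a,None,fx=3.2,fy=3.2,interpolation=cv2.INTER_CUBIC))
```

```text
(no output)
```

View pics/w3c.png

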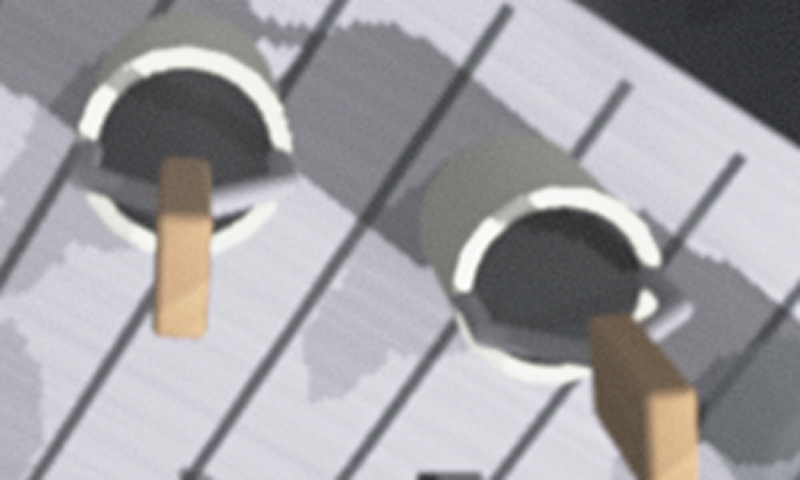

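The close crop confirms the choice: a white pot, with its tab at (327,248) in the full frame, lined up with the fingers. I'll go down and grasp it.

>>> {"fn": "send_rows", "kwargs": {
  "motion": [
    [[0,-0.001,0.03],[0,0,0.02],0.2],
    [[0,0,0.03],[0,0,0.02],0.2],
    [[0,0,0.03],[0,0,0],0.2],
    [[0,0,0.028],[0,0,0],0.2],
    [[0,0,0],[0,0,0],0.2],
    [[0,0,0],[0,0,0],-0.3],
    [[0,0,0],[0,0,0],-0.5],
    [[0,0,0],[0,0,0],-0.7],
    [[0,0,0],[0,0,0],-1],
    [[0,0,0],[0,0,0],-1],
    [[0,0,0],[0,0,0],-1],
    [[0,0,0],[0,0,0],-1]
  ],
  "newtons": 40
}}

```text
t: 21.78
position: [490.1, 141.5, 112.1]
tool_rot: [-0.324, 0.946, -0.0, 0.001]
force: [1.1, -0.1, 5.1]
finger_gap: 0.108
grasp_force: 40.9
```

>>> {"fn": "send_rows", "kwargs": {
  "motion": [
    [[0,0,-0.02],[0,0,0],-1],
    [[0,0,-0.04],[0,0,0],-1],
    [[0,0,-0.04],[0,0,0],-1],
    [[0,0,-0.05],[0,0,0],-1],
    [[0,0,0],[0,0,0.12],-1],
    [[0,0,0],[0,0,0.12],-1],
    [[0,0,0],[0,0,0.12],-1],
    [[0,0,0],[0,0,0.12],-1],
    [[0,0,0],[0,0,0.12],-1],
    [[0,0,0],[0,0,0],-1]
  ]
}}

```text
t: 23.02
position: [488.5, 141.4, 260.6]
tool_rot: [-0.031, 1.0, -0.0, -0.001]
force: [-0.3, -0.1, -0.5]
finger_gap: 0.11
grasp_force: 39.8
```

```bash
cat >> h.py <<'E'
C0=np.array([556.6,-165.2]); AZ=np.radians(183.3)
N=np.array([np.cos(AZ),np.sin(AZ)]); L=np.array([np.sin(AZ),-np.cos(AZ)])
def peg(lat,out=0): return C0+(62+out)*N+lat*L
E
python3 - <<'E'
from h import *
print(sensors.get_obs()['force'].round(1))
im,c=snap('wrist','w4.png'); find(c,'pot1','wrist',n=2); p,M=st()
print('peg l1',peg(65)); go([*peg(65,45),243],93.3)
for cam in ['scene','side']: _,c=snap(cam,cam+'c.png'); find(c,'pot1',cam,n=5)
E
```

```text
[-0.3 -0.1 -0.5]
wrist pot1 0.84 [453. 233.  -1.] [428. 164.]
wrist pot1 0.76 [485. 138. 154.] [323. 241.]
t 23.1 pos [488.8 141.4 260.9] y az 93.6 tilt z [-0.001 -0.    -1.   ] gap 0.11
peg l1 [ 490.96114562 -103.87675159]
t 23.1 pos [488.8 141.4 260.9] y az 93.6 tilt z [-0.001 -0.    -1.   ] gap 0.11
shift [ 0.0582 -0.2447  0.018 ]
turn z 0.005
scene pot1 0.89 [488. 143. 154.] [389. 232.]
scene pot1 0.69 [454. 232.  -3.] [418. 261.]
scene pot1 0.69 [294. 358.  -5.] [463. 212.]
scene pot1 0.67 [303. 240.  -6.] [417. 213.]
scene pot1 0.57 [581. 348.   2.] [472. 307.]
side pot1 0.96 [456. 230.   4.] [246. 260.]
side pot1 0.73 [491. 145. 151.] [268. 224.]
side pot1 0.61 [578. 355.   5.] [265. 232.]
side pot1 0.6 [293. 358.  -0.] [177. 257.]
side pot1 0.56 [305. 241.  -1.] [195. 275.]
```

View pics/w4.png

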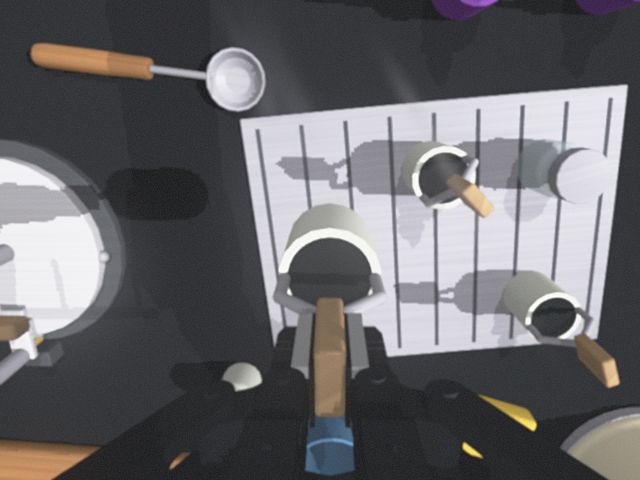

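The held pot hangs straight; in the view its rim is at (330,270) and its tab at (328,355). Moving to peg l1's approach point.

>>> {"fn": "send_rows", "kwargs": {
  "motion": [
    [[0.019,-0.02,0],[0,0,0],-1],
    [[0.019,-0.03,0],[0,0,0],-1],
    [[0.02,-0.04,0],[0,0,0],-1],
    [[0,-0.045,0.005],[0,0,0],-1],
    [[0,-0.045,0.005],[0,0,0],-1],
    [[0,-0.04,0.005],[0,0,0],-1],
    [[0,-0.025,0],[0,0,0],-1],
    [[0,0,0],[0,0,0],-1],
    [[0,0,0],[0,0,0],-1]
  ]
}}

```text
t: 24.45
position: [446.2, -105.4, 246.3]
tool_rot: [-0.031, 1.0, 0.001, -0.0]
force: [-0.1, 0.5, -1.2]
finger_gap: 0.113
grasp_force: 39.8
```

Run:
```python
from h import *
go([*peg(65,0),246],93.3)
for cam in ['scene','side','wrist']: im,c=snap(cam,cam+'d.png'); find(c,'pot1',cam,n=2);find(c,'peg_l1',cam,n=4)
pegs()
```

```text
t 24.4 pos [ 446.2 -105.4  246.3] y az 93.6 tilt z [-0.     0.001 -1.   ] gap 0.11
shift [-0.0447 -0.0012  0.0003]
turn z 0.005
scene pot1 0.89 [ 446. -104.  142.] [278. 216.]
scene pot1 0.81 [291. 356.  -3.] [462. 211.]
scene peg_l1 0.88 [ 491. -106.  214.] [274. 212.]
scene peg_l1 0.6 [487. -40. 209.] [305. 213.]
scene peg_l1 0.39 [704.  58.  -1.] [346. 352.]
side pot1 0.94 [294. 362.   1.] [177. 256.]
side pot1 0.9 [ 448. -104.  138.] [302. 277.]
side peg_l1 0.88 [ 491. -105.  211.] [319. 244.]
side peg_l1 0.57 [488. -36. 218.] [301. 229.]
wrist pot1 0.77 [ 443. -108.  138.] [324. 240.]
wrist peg_l1 0.72 [486. -42. 212.] [452. 377.]
az -176.5 dist 60.7
[[ 491. -106.  213.]
 [ 491.  -41.  209.]
 [ 493. -169.  215.]
 [ 498. -235.  214.]
 [ 505. -302.  209.]
 [ 490. -100.  210.]
 [ 485.  -40.  214.]
 [ 497. -168.  216.]
 [ 504. -294.  211.]]
along (left+ as seen from front?) [-133. -124.  -65.    1.    2.   64.   70.  129.  131.]
```

Everything agrees. Insert, then lower slowly.

>>> {"fn": "send_rows", "kwargs": {
  "motion": [
    [[-0.012,-0.0006,0],[0,0,0],-1],
    [[-0.012,-0.0006,0],[0,0,0],-1],
    [[-0.012,0,0],[0,0,0],-1],
    [[-0.0087,0,0],[0,0,0],-1],
    [[0,0,0],[0,0,0],-1],
    [[0,0,0],[0,0,0],-1]
  ]
}}

```text
t: 26.05
position: [490.5, -105.2, 246.2]
tool_rot: [-0.03, 1.0, -0.0, -0.0]
force: [0.5, 0.3, -0.9]
finger_gap: 0.115
grasp_force: 39.8
```

>>> {"fn": "send_rows", "kwargs": {
  "motion": [
    [[0,0,0.005],[0,0,0],-1],
    [[0,0,0.005],[0,0,0],-1],
    [[0,0,0.004],[0,0,0],-1],
    [[0,0,0.003],[0,0,0],-1],
    [[0,0,0],[0,0,0],-1],
    [[0,0,0],[0,0,0],-1]
  ]
}}

```text
t: 26.8
position: [491.1, -105.2, 229.4]
tool_rot: [-0.03, 1.0, -0.0, 0.0]
force: [-0.3, -0.1, -1.3]
finger_gap: 0.108
grasp_force: 39.8
```

Run:
```python
from h import *
st(); print(sensors.get_obs()['force'].round(1))
im,c=snap('side','side_e.png'); find(c,'pot1','side',n=6); find(c,'peg_r1','side',n=4)
cv2.imwrite('pics/side_ec.png',cv2.resize(cv2.cvtColor(im,cv2.COLOR_RGB2BGR)[180:340,230:440],None,fx=3.5,fy=3.5,interpolation=cv2.INTER_CUBIC))
```

```text
t 26.8 pos [ 491.1 -105.2  229.4] y az 93.5 tilt z [ 0. -0. -1.] gap 0.11
[-0.3 -0.1 -1.3]
side pot1 0.95 [291. 359.   1.] [176. 257.]
side pot1 0.92 [580. 355.   6.] [265. 232.]
side pot1 0.89 [454. 231.   4.] [245. 261.]
side pot1 0.83 [307. 241.   1.] [195. 274.]
side pot1 0.67 [ 493. -105.  120.] [319. 278.]
side peg_r1 0.58 [ 505. -293.  211.] [377. 283.]
side peg_r1 0.56 [ 500. -233.  213.] [357. 268.]
```

View pics/side_ec.png

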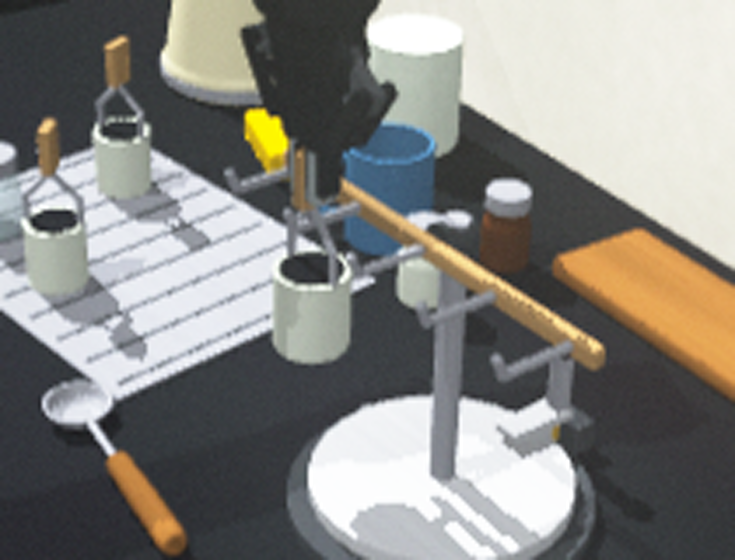

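The crop shows the loop threaded over peg l1, with the peg tip at (290,215) inside the loop and the other pots untouched. I'll lower the rest and release.

>>> {"fn": "send_rows", "kwargs": {
  "motion": [
    [[0,0,0.003],[0,0,0],-1],
    [[0,0,0.003],[0,0,0],-1],
    [[0,0,0.002],[0,0,0],-1],
    [[0,0,0.001],[0,0,0],-1],
    [[0,0,0],[0,0,0],-1],
    [[0,0,0],[0,0,0],-1],
    [[0,0,0],[0,0,0],-1],
    [[0,0,0],[0,0,0],-1]
  ]
}}

```text
t: 27.95
position: [491.1, -105.1, 220.4]
tool_rot: [-0.03, 1.0, 0.0, 0.0]
force: [1.3, 0.2, 0.9]
finger_gap: 0.107
grasp_force: 40.1
```

>>> {"fn": "send_rows", "kwargs": {
  "motion": [
    [[0,0,0],[0,0,0],-0.7],
    [[0,0,0],[0,0,0],-0.6],
    [[0,0,0],[0,0,0],-0.5],
    [[0,0,0],[0,0,0],-0.4],
    [[0,0,0],[0,0,0],-0.2],
    [[0,0,0],[0,0,0],-0.2],
    [[0,0,0],[0,0,0],-0.2],
    [[0,0,-0.005],[0,0,0],-0.2],
    [[0,0,-0.02],[0,0,0],-0.2],
    [[0,0,-0.04],[0,0,0],-0.2],
    [[0,0,-0.04],[0,0,0],-0.2],
    [[0,0,0],[0,0,0],-0.2]
  ]
}}

```text
t: 29.45
position: [492.8, -105.7, 329.0]
tool_rot: [-0.03, 1.0, -0.001, 0.004]
force: [-0.3, -0.2, -0.9]
finger_gap: 0.398
grasp_force: 0.0
```

Run:
```python
from h import *
st()
for cam in ['side','scene']:
    im,c=snap(cam,cam+'_f.png'); find(c,'pot1',cam,n=6)
    for l in ['peg_r1','peg_c','peg_l1']: find(c,l,cam,n=3)
    for d in place_of('bar',cam)[:1]: print(d)
```

```text
t 29.4 pos [ 492.8 -105.7  329. ] y az 93.5 tilt z [ 0.008 -0.001 -1.   ] gap 0.4
side pot1 0.88 [577. 354.   5.] [264. 232.]
side pot1 0.76 [291. 360.   0.] [177. 257.]
side pot1 0.67 [389. -16.  -3.] [264. 315.]
side pot1 0.66 [491. -99. 113.] [317. 279.]
side pot1 0.59 [454. 231.   4.] [245. 260.]
side pot1 0.59 [307. 241.  -1.] [195. 275.]
side peg_r1 0.91 [ 501. -233.  216.] [357. 267.]
side peg_r1 0.7 [ 504. -294.  221.] [377. 279.]
side peg_c 0.96 [ 493. -166.  217.] [335. 253.]
side peg_c 0.55 [738. 156.   2.] [341. 247.]
side peg_l1 0.96 [486. -39. 206.] [302. 234.]
side peg_l1 0.64 [ 492. -103.  208.] [319. 244.]Traceback (most recent call last):
  File "<stdin>", line 6, in <module>
ValueError: it knows: bowl, drainer, handle, jar, mug, peg, peg_l, peg_r, pepper, pot, rack_base, salt, sponge, spoon
```

Pot 1 hangs on l1. Next is the pot near (456,232).

>>> {"fn": "send_rows", "kwargs": {
  "motion": [
    [[0.002,0.0425,0],[0,0,0],0],
    [[0.002,0.0425,0],[0,0,0],0],
    [[0.002,0.0425,0],[0,0,0],0],
    [[0.002,0.0425,0],[0,0,0],0],
    [[0.002,0.0425,0],[0,0,0],0],
    [[0.002,0.0425,0],[0,0,0],0.2],
    [[0.002,0.0425,0],[0,0,0],0.2],
    [[0.002,0.0425,0],[0,0,0],0.2],
    [[0,0,0.02],[0,0,-0.155],0.2],
    [[0,0,0.02],[0,0,-0.155],0.2],
    [[0,0,0.02],[0,0,-0.155],0.2],
    [[0,0,0.02],[0,0,-0.155],0.2],
    [[0,0,0.02],[0,0,-0.155],0.2],
    [[0,0,0],[0,0,0],0.2],
    [[0,0,0],[0,0,0],0.2]
  ]
}}

```text
t: 31.58
position: [454.5, 233.4, 225.5]
tool_rot: [-0.405, 0.914, 0.0, 0.0]
force: [-0.0, 0.7, 0.8]
finger_gap: 0.599
grasp_force: 0.0
```

Run:
```python
from h import *
im,c=snap('wrist','w5.png'); find(c,'pot1','wrist')
for b in (60,35): x,y,a=fit(im,c,(456,232),bright=b)
go([x,y,111],np.degrees(a)+90)
```

```text
wrist pot1 0.97 [288. 360.   4.] [569. 183.]
wrist pot1 0.88 [573. 355.   0.] [323. 367.]
wrist pot1 0.85 [298. 235.   0.] [473.  76.]
wrist pot1 0.73 [455. 235.   2.] [329. 204.]
tab 456.8 233.6 x az 48.0 iou 0.803
tab 456.8 233.6 x az 48.0 iou 0.803
t 31.7 pos [454.8 233.6 226.1] y az 137.8 tilt z [ 0.001  0.001 -1.   ] gap 0.6
shift [-0.0012 -0.0014  0.1151]
turn z -0.002
```

View pics/w5.png

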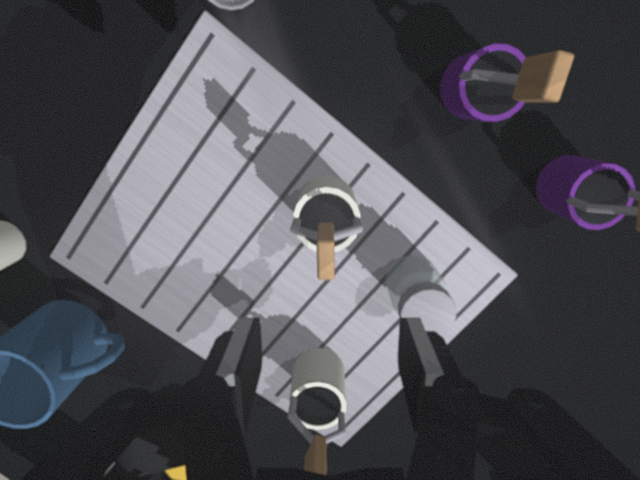

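White pot at (327,215), tab at (325,250), aligned with the fingers; jar clear at (427,305). Grasp.

>>> {"fn": "send_rows", "kwargs": {
  "motion": [
    [[-0.001,-0.001,0.03],[0,0,0],0.2],
    [[0,0,0.03],[0,0,0],0.2],
    [[0,0,0.03],[0,0,0],0.2],
    [[0,0,0.025],[0,0,0],0.2],
    [[0,0,0],[0,0,0],0.2],
    [[0,0,0],[0,0,0],-0.3],
    [[0,0,0],[0,0,0],-0.5],
    [[0,0,0],[0,0,0],-0.7],
    [[0,0,0],[0,0,0],-1],
    [[0,0,0],[0,0,0],-1],
    [[0,0,0],[0,0,0],-1],
    [[0,0,0],[0,0,0],-1],
    [[0,0,-0.02],[0,0,0],-1],
    [[0,0,-0.04],[0,0,0],-1],
    [[0,0,-0.045],[0,0,0],-1],
    [[0,0,-0.045],[0,0,0],-1],
    [[0,0,0],[0,0,0.155],-1],
    [[0,0,0],[0,0,0.155],-1],
    [[0,0,0],[0,0,0.155],-1],
    [[0,0,0],[0,0,0.155],-1]
  ],
  "newtons": 40
}}

```text
t: 34.17
position: [455.0, 233.1, 259.5]
tool_rot: [-0.105, 0.994, -0.0, -0.001]
force: [1.2, 1.0, -1.6]
finger_gap: 0.112
grasp_force: 41.7
```

>>> {"fn": "send_rows", "kwargs": {
  "motion": [
    [[0,0,0],[0,0,0.155],-1],
    [[0,0,0],[0,0,0],-1]
  ]
}}

```text
t: 34.42
position: [455.1, 233.3, 259.6]
tool_rot: [-0.031, 1.0, -0.0, -0.001]
force: [-0.6, -0.5, -2.1]
finger_gap: 0.115
grasp_force: 41.7
```

Run:
```python
from h import *
for cam in ['wrist','scene','side']: im,c=snap(cam,cam+'_g.png'); find(c,'pot1',cam,n=6)
go([*peg(-65,45),250],93.3)
```

```text
wrist pot1 0.94 [301. 235.  -0.] [342.  18.]
wrist pot1 0.87 [452. 234. 149.] [329. 239.]
wrist pot1 0.85 [574. 353.   1.] [435. 314.]
wrist pot1 0.72 [290. 361.   1.] [491.  14.]
scene pot1 0.61 [453. 231. 147.] [428. 223.]
scene pot1 0.61 [ 493. -102.  113.] [278. 241.]
scene pot1 0.61 [295. 358.  -5.] [463. 212.]
scene pot1 0.58 [579. 351.   1.] [473. 307.]
scene pot1 0.56 [303. 239.  -5.] [417. 213.]
side pot1 0.95 [575. 354.   3.] [264. 233.]
side pot1 0.85 [290. 361.   1.] [176. 257.]
side pot1 0.79 [453. 235. 157.] [241. 212.]
side pot1 0.75 [ 494. -100.  112.] [318. 280.]
side pot1 0.61 [306. 245.   1.] [194. 274.]
t 34.7 pos [455.7 233.3 260.2] y az 93.5 tilt z [-0. -0. -1.] gap 0.11
shift [ 0.031  -0.4685  0.0102]
turn z 0.004
```

I'll carry it over the hanging pot: high first, then down in front of r1 with extra standoff.

>>> {"fn": "send_rows", "kwargs": {
  "motion": [
    [[0,0,-0.04],[0,0,0],-1],
    [[0,0,-0.045],[0,0,0],-1],
    [[0,0,-0.045],[0,0,0],-1],
    [[0,-0.04,0],[0,0,0],-1],
    [[0,-0.05,0],[0,0,0],-1],
    [[0,-0.05,0],[0,0,0],-1],
    [[0,-0.05,0],[0,0,0],-1],
    [[0,-0.05,0],[0,0,0],-1],
    [[0,-0.05,0],[0,0,0],-1],
    [[0.01,-0.05,0],[0,0,0],-1],
    [[0.01,-0.05,0],[0,0,0],-1],
    [[0.011,-0.04,0],[0,0,0],-1],
    [[0.01,-0.03,0],[0,0,0],-1],
    [[0.01,-0.01,0],[0,0,0],-1],
    [[0,0,0],[0,0,0],-1],
    [[0,0,0],[0,0,0],-1]
  ]
}}

```text
t: 36.72
position: [434.1, -237.0, 390.3]
tool_rot: [-0.032, 0.999, 0.001, 0.0]
force: [0.3, 0.2, -1.9]
finger_gap: 0.111
grasp_force: 41.8
```

Run:
```python
from h import *
go([*peg(-65,65),251],93.3)
```

```text
t 36.7 pos [ 434.1 -237.   390.3] y az 93.7 tilt z [ 0.001  0.001 -1.   ] gap 0.11
shift [ 0.0007 -0.0006  0.1393]
turn z 0.006
```

>>> {"fn": "send_rows", "kwargs": {
  "motion": [
    [[0,0,0.035],[0,0,0.006],-1],
    [[0,0,0.035],[0,0,0],-1],
    [[0,0,0.035],[0,0,0],-1],
    [[0,0,0.034],[0,0,0],-1],
    [[0,0,0],[0,0,0],-1],
    [[0,0,0],[0,0,0],-1]
  ]
}}

```text
t: 37.48
position: [434.7, -238.6, 252.6]
tool_rot: [-0.028, 1.0, -0.001, 0.001]
force: [-0.3, -0.6, -1.7]
finger_gap: 0.109
grasp_force: 41.7
```

Run:
```python
from h import *
go([*peg(-65,0),251],93.3)
for cam in ['scene','side']:
    im,c=snap(cam,cam+'_h.png'); find(c,'pot1',cam,n=6); find(c,'peg_r1',cam,n=3)
```

```text
t 37.5 pos [ 434.7 -238.6  252.6] y az 93.2 tilt z [ 0.002 -0.001 -1.   ] gap 0.11
shift [-0.0639  0.0014  0.0018]
turn z -0.001
scene pot1 0.92 [ 490. -103.  115.] [278. 239.]
scene pot1 0.83 [ 434. -239.  145.] [220. 209.]
scene pot1 0.82 [579. 347.  -0.] [471. 307.]
scene pot1 0.71 [288. 358.  -3.] [463. 210.]
scene pot1 0.63 [301. 238.  -3.] [417. 212.]
scene peg_r1 0.91 [ 504. -297.  219.] [183. 212.]
scene peg_r1 0.8 [ 497. -236.  218.] [213. 211.]
side pot1 0.92 [ 493. -101.  114.] [318. 280.]
side pot1 0.9 [292. 358.   2.] [177. 257.]
side pot1 0.85 [ 434. -239.  148.] [330. 307.]
side pot1 0.74 [306. 242.  -2.] [195. 275.]
side pot1 0.63 [579. 355.   5.] [265. 232.]
side peg_r1 0.82 [ 499. -233.  216.] [356. 267.]
side peg_r1 0.72 [ 505. -296.  223.] [379. 278.]
```

>>> {"fn": "send_rows", "kwargs": {
  "motion": [
    [[-0.012,0.0004,0],[0,0,0],-1],
    [[-0.012,0.0004,0],[0,0,0],-1],
    [[-0.012,0.0004,0],[0,0,0],-1],
    [[-0.012,0,0],[0,0,0],-1],
    [[-0.012,0,0],[0,0,0],-1],
    [[-0.004,0,0],[0,0,0],-1],
    [[0,0,0],[0,0,0],-1],
    [[0,0,0.005],[0,0,0],-1],
    [[0,0,0.005],[0,0,0],-1],
    [[0,0,0.005],[0,0,0],-1],
    [[0,0,0.003],[0,0,0],-1],
    [[0,0,0],[0,0,0],-1],
    [[0,0,0],[0,0,0],-1]
  ]
}}

```text
t: 39.4
position: [497.3, -234.3, 233.5]
tool_rot: [-0.027, 1.0, -0.0, 0.0]
force: [-0.4, -0.2, -0.9]
finger_gap: 0.106
grasp_force: 41.8
```

Run:
```python
from h import *
go([*peg(-65,0),224.5],93.3); print(sensors.get_obs()['force'].round(1))
im,c=snap('side','side_i.png'); find(c,'pot1','side',n=6)
cv2.imwrite('pics/side_ic.png',cv2.resize(cv2.cvtColor(im,cv2.COLOR_RGB2BGR)[180:340,250:440],None,fx=3.5,fy=3.5,interpolation=cv2.INTER_CUBIC))
```

```text
t 39.4 pos [ 497.3 -234.3  233.5] y az 93.1 tilt z [ 0. -0. -1.] gap 0.11
shift [-0.0012  0.0006  0.009 ]
turn z -0.003
[-0.4 -0.2 -0.9]
side pot1 0.93 [ 497. -232.  128.] [353. 303.]
side pot1 0.88 [294. 359.   2.] [177. 256.]
side pot1 0.61 [ 491. -102.  113.] [318. 280.]
side pot1 0.57 [575. 355.   3.] [264. 233.]
side pot1 0.57 [305. 242.  -2.] [195. 275.]
```

View pics/side_ic.png

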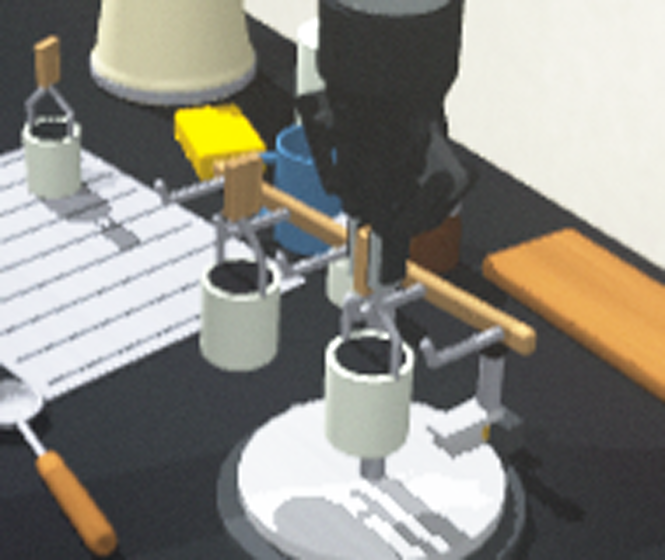

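The crop shows r1's tip at (352,300) inside the loop, and pot 1 still hanging on l1. Lower and release.

>>> {"fn": "send_rows", "kwargs": {
  "motion": [
    [[-0.001,0,0.003],[0,0,0],-1],
    [[0,0,0.003],[0,0,0],-1],
    [[0,0,0.002],[0,0,0],-1],
    [[0,0,0.001],[0,0,0],-1],
    [[0,0,0],[0,0,0],-1],
    [[0,0,0],[0,0,0],-1],
    [[0,0,0],[0,0,0],-0.7],
    [[0,0,0],[0,0,0],-0.6],
    [[0,0,0],[0,0,0],-0.5],
    [[0,0,0],[0,0,0],-0.4],
    [[0,0,0],[0,0,0],-0.2],
    [[0,0,0],[0,0,0],-0.2],
    [[0,0,0],[0,0,0],-0.2],
    [[0,0,-0.005],[0,0,0],-0.2],
    [[0,0,-0.02],[0,0,0],-0.2],
    [[0,0,-0.04],[0,0,0],-0.2],
    [[0,0,-0.05],[0,0,0],-0.2],
    [[0,0,0],[0,0,0],-0.2]
  ]
}}

```text
t: 41.75
position: [500.1, -235.6, 344.2]
tool_rot: [-0.027, 1.0, -0.002, 0.005]
force: [-0.2, -0.3, -0.0]
finger_gap: 0.397
grasp_force: 0.0
```

Run:
```python
from h import *
for cam in ['scene','side']: im,c=snap(cam,cam+'_j.png'); find(c,'pot1',cam,n=6)
go([545,352,340])
```

```text
scene pot1 0.87 [ 495. -238.  114.] [218. 239.]
scene pot1 0.87 [304. 238.  -2.] [417. 213.]
scene pot1 0.77 [578. 349.   1.] [473. 306.]
scene pot1 0.65 [292. 358.  -3.] [463. 211.]
scene pot1 0.57 [ 491. -105.  124.] [277. 237.]
side pot1 0.95 [305. 243.  -0.] [195. 274.]
side pot1 0.84 [ 497. -236.  122.] [354. 307.]
side pot1 0.81 [ 493. -101.  117.] [318. 278.]
side pot1 0.69 [578. 356.   2.] [265. 233.]
side pot1 0.68 [291. 361.   1.] [176. 257.]
t 42.0 pos [ 497.5 -233.7  338.1] y az 93.1 tilt z [-0.002  0.001 -1.   ] gap 0.4
shift [-0.0795  0.5822 -0.0013]
```

>>> {"fn": "send_rows", "kwargs": {
  "motion": [
    [[-0.0093,0.0484,0],[0,0,0],0],
    [[-0.0093,0.0484,0],[0,0,0],0],
    [[-0.0093,0.0484,0],[0,0,0],0],
    [[-0.0093,0.0484,0],[0,0,0],0],
    [[-0.0093,0.0484,0],[0,0,0],0],
    [[-0.0093,0.0484,0],[0,0,0],0],
    [[-0.0093,0.0484,0],[0,0,0],0.2],
    [[-0.0093,0.0484,0],[0,0,0],0.2],
    [[-0.0093,0.0484,0],[0,0,0],0.2],
    [[-0.0093,0.0484,0],[0,0,0],0.2],
    [[-0.0093,0.0484,0],[0,0,0],0.2],
    [[-0.0093,0.0484,0],[0,0,0],0.2],
    [[0,0,0.034],[0,0,-0.162],0.2],
    [[0,0,0.034],[0,0,-0.162],0.2],
    [[0,0,0.034],[0,0,-0.162],0.2],
    [[0,0,0],[0,0,0],0.2],
    [[0,0,0],[0,0,0],0.2]
  ]
}}

```text
t: 44.08
position: [578.3, 352.1, 238.0]
tool_rot: [-0.266, 0.964, 0.0, 0.0]
force: [0.2, -0.8, 0.8]
finger_gap: 0.602
grasp_force: 0.0
```

Run:
```python
from h import *
im,c=snap('wrist','w6.png'); find(c,'pot1','wrist')
for b in (60,35): x,y,a=fit(im,c,(578,352),bright=b)
go([x,y,111],np.degrees(a)+90)
```

```text
tab 576.1 352.2 x az 28.1 iou 0.828
tab 576.1 352.2 x az 28.1 iou 0.828
t 44.2 pos [578.7 352.4 239.1] y az 120.9 tilt z [ 0.003  0.002 -1.   ] gap 0.6
shift [0.0028 0.0012 0.1281]
turn z 0.05
```

View pics/w6.png

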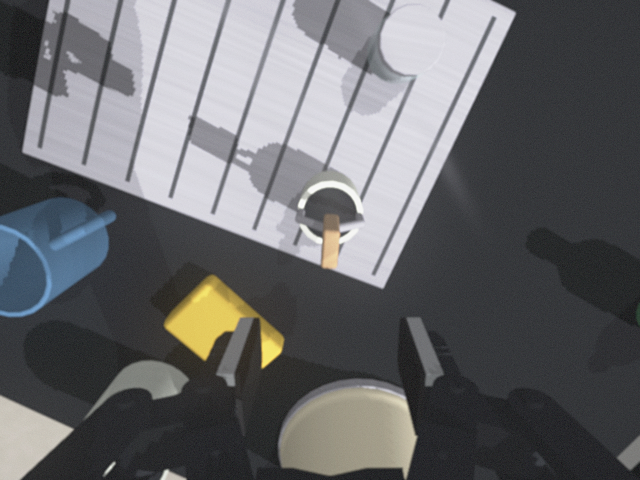

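The last white pot is at (330,212), tab at (331,242); sponge, kettle and jar are clear. Grasp.

>>> {"fn": "send_rows", "kwargs": {
  "motion": [
    [[0.001,0.001,0.03],[0,0,0.02],0.2],
    [[0.001,0,0.03],[0,0,0.02],0.2],
    [[0,0,0.03],[0,0,0],0.2],
    [[0,0,0.037],[0,0,0],0.2],
    [[0,0,0],[0,0,0],0.2],
    [[0,0,0],[0,0,0],-0.3],
    [[0,0,0],[0,0,0],-0.5],
    [[0,0,0],[0,0,0],-0.7],
    [[0,0,0],[0,0,0],-1],
    [[0,0,0],[0,0,0],-1],
    [[0,0,0],[0,0,0],-1],
    [[0,0,0],[0,0,0],-1],
    [[0,0,-0.02],[0,0,0],-1],
    [[0,0,-0.05],[0,0,0],-1],
    [[0,0,-0.06],[0,0,0],-1],
    [[0,0,-0.06],[0,0,0],-1],
    [[0,0,-0.06],[0,0,0.15],-1],
    [[0,0,-0.03],[0,0,0.15],-1],
    [[0,0,0],[0,0,0.15],-1],
    [[0,0,0],[0,0,0],-1]
  ],
  "newtons": 40
}}

```text
t: 46.68
position: [575.0, 351.7, 389.3]
tool_rot: [-0.026, 1.0, -0.001, -0.001]
force: [0.0, -0.2, -2.2]
finger_gap: 0.108
grasp_force: 39.9
```

Run:
```python
from h import *
for cam in ['wrist','scene']: im,c=snap(cam,cam+'_k.png'); find(c,'pot1',cam,n=6)
go([*peg(0,65),380],93.3)
```

```text
wrist pot1 0.57 [571. 354. 275.] [332. 236.]
scene pot1 0.95 [301. 239.  -3.] [417. 212.]
scene pot1 0.94 [579. 350. 279.] [506. 236.]
scene pot1 0.92 [291. 360.  -6.] [463. 212.]
scene pot1 0.74 [ 498. -238.  112.] [218. 240.]
scene pot1 0.74 [ 490. -103.  121.] [278. 237.]
t 46.9 pos [575.3 351.6 389.1] y az 93.0 tilt z [-0.002 -0.001 -1.   ] gap 0.11
shift [ 0.1727 -0.5158  0.01  ]
turn z -0.005
```

>>> {"fn": "send_rows", "kwargs": {
  "motion": [
    [[0.0144,-0.043,0],[0,0,0],-1],
    [[0.0144,-0.043,0],[0,0,0],-1],
    [[0.0144,-0.043,0],[0,0,0],-1],
    [[0.0144,-0.043,0],[0,0,0],-1],
    [[0.0144,-0.043,0],[0,0,0],-1],
    [[0.0144,-0.043,0],[0,0,0],-1],
    [[0.0144,-0.043,0],[0,0,0],-1],
    [[0.0144,-0.043,0],[0,0,0],-1],
    [[0.0144,-0.043,0],[0,0,0],-1],
    [[0.0144,-0.043,0],[0,0,0],-1],
    [[0.0144,-0.043,0],[0,0,0],-1],
    [[0.0144,-0.043,0],[0,0,0],-1],
    [[0,0,0],[0,0,0],-1],
    [[0,0,0],[0,0,0],-1]
  ]
}}

```text
t: 48.62
position: [429.3, -171.6, 390.1]
tool_rot: [-0.026, 1.0, 0.001, -0.0]
force: [-0.2, -0.1, -0.8]
finger_gap: 0.111
grasp_force: 40.0
```

Run:
```python
from h import *
go([*peg(0,65),247],93.3)
pegs()
```

```text
t 48.6 pos [ 429.3 -171.6  390.1] y az 93.0 tilt z [-0.     0.001 -1.   ] gap 0.11
shift [-0.0005 -0.0011  0.1431]
turn z -0.006
az -177.4 dist 60.7
[[ 491. -104.  215.]
 [ 489.  -41.  211.]
 [ 492. -169.  212.]
 [ 500. -302.  210.]
 [ 500. -235.  217.]
 [ 488.  -38.  216.]
 [ 496. -102.  209.]
 [ 496. -169.  216.]
 [ 498. -232.  210.]
 [ 502. -293.  209.]]
along (left+ as seen from front?) [-134. -125.  -67.  -63.   -0.   -0.   65.   67.  128.  131.]
```

>>> {"fn": "send_rows", "kwargs": {
  "motion": [
    [[0,-0.001,0.035],[0,0,-0.005],-1],
    [[0,0,0.036],[0,0,0],-1],
    [[0,0,0.036],[0,0,0],-1],
    [[0,0,0.036],[0,0,0],-1],
    [[0,0,0],[0,0,0],-1],
    [[0,0,0],[0,0,0],-1]
  ]
}}

```text
t: 49.78
position: [430.3, -173.8, 248.6]
tool_rot: [-0.028, 1.0, -0.001, 0.001]
force: [0.1, -0.6, -0.7]
finger_gap: 0.113
grasp_force: 40.0
```

Run:
```python
from h import *
go([*peg(0,0),247],93.3)
for cam in ['side','scene']: im,c=snap(cam,cam+'_l.png'); find(c,'pot1',cam,n=6)
```

```text
t 49.8 pos [ 430.3 -173.8  248.6] y az 93.2 tilt z [ 0.002 -0.001 -1.   ] gap 0.11
shift [-0.0646  0.0014  0.0018]
turn z -0.002
side pot1 0.93 [493. -98. 119.] [318. 277.]
side pot1 0.93 [292. 359.   3.] [177. 257.]
side pot1 0.72 [304. 243.  -1.] [194. 275.]
side pot1 0.59 [ 495. -235.  120.] [353. 307.]
side pot1 0.56 [ 431. -170.  139.] [311. 294.]
scene pot1 0.84 [291. 358.  -4.] [463. 211.]
scene pot1 0.81 [ 495. -238.  114.] [218. 239.]
scene pot1 0.66 [303. 240.  -4.] [418. 213.]
scene pot1 0.63 [ 490. -103.  121.] [278. 238.]
scene pot1 0.62 [ 434. -177.  138.] [247. 212.]
scene pot1 0.42 [701.  58.   0.] [346. 350.]
```

>>> {"fn": "send_rows", "kwargs": {
  "motion": [
    [[-0.011,0.0004,0],[0,0,0],-1],
    [[-0.011,0.0004,0],[0,0,0],-1],
    [[-0.011,0.0004,0],[0,0,0],-1],
    [[-0.011,0,0],[0,0,0],-1],
    [[-0.011,0,0],[0,0,0],-1],
    [[-0.0095,0,0],[0,0,0],-1],
    [[0,0,0],[0,0,0],-1],
    [[0,0,0.005],[0,0,0],-1],
    [[0,0,0.005],[0,0,0],-1],
    [[0,0,0.005],[0,0,0],-1],
    [[0,0,0.003],[0,0,0],-1],
    [[0,0,0],[0,0,0],-1],
    [[0,0,0],[0,0,0],-1]
  ]
}}

```text
t: 51.6
position: [493.7, -168.6, 229.4]
tool_rot: [-0.028, 1.0, -0.0, 0.0]
force: [-0.7, -0.4, -0.5]
finger_gap: 0.112
grasp_force: 40.0
```

Run:
```python
from h import *
go([*peg(0,0),224.5],93.3); print(sensors.get_obs()['force'].round(1))
im,c=snap('side','side_m.png'); find(c,'pot1','side',n=6)
cv2.imwrite('pics/side_mc.png',cv2.resize(cv2.cvtColor(im,cv2.COLOR_RGB2BGR)[180:340,250:440],None,fx=3.5,fy=3.5,interpolation=cv2.INTER_CUBIC))
```

```text
t 51.6 pos [ 493.7 -168.6  229.4] y az 93.2 tilt z [ 0. -0. -1.] gap 0.11
shift [-0.001  -0.0002  0.0049]
turn z -0.002
[-0.7 -0.4 -0.5]
side pot1 0.83 [304. 243.   0.] [194. 275.]
side pot1 0.77 [ 497. -234.  119.] [354. 307.]
side pot1 0.69 [ 494. -163.  124.] [334. 289.]
side pot1 0.69 [292. 358.   2.] [177. 257.]
side pot1 0.68 [ 492. -102.  118.] [318. 278.]
side pot1 0.29 [ 666. -158.   69.] [391. 285.]
```

View pics/side_mc.png

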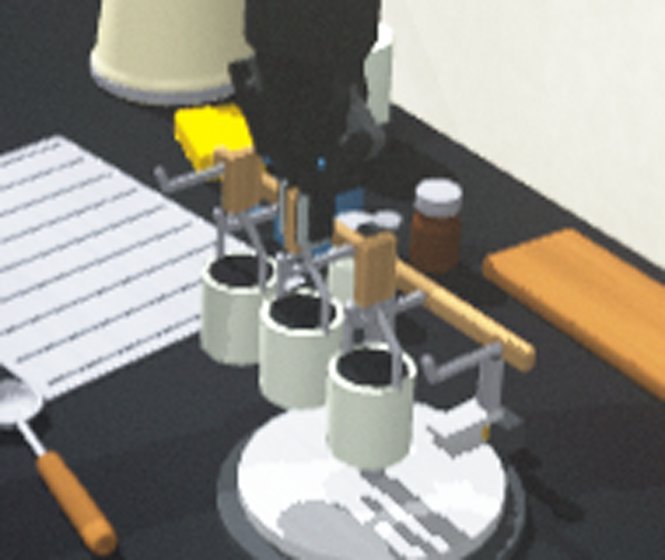

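The middle peg's tip, at about (285,268), is inside the loop, with pots on l1 and r1 either side. Lower and release.

>>> {"fn": "send_rows", "kwargs": {
  "motion": [
    [[-0.001,0,0.002],[0,0,0],-1],
    [[0,0,0.002],[0,0,0],-1],
    [[0,0,0.0015],[0,0,0],-1],
    [[0,0,0],[0,0,0],-1],
    [[0,0,0],[0,0,0],-1],
    [[0,0,0],[0,0,0],-0.75],
    [[0,0,0],[0,0,0],-0.65],
    [[0,0,0],[0,0,0],-0.55],
    [[0,0,0],[0,0,0],-0.45],
    [[0,0,0],[0,0,0],-0.35],
    [[0,0,0],[0,0,0],-0.35],
    [[0,0,0],[0,0,0],-0.35],
    [[0,0,-0.005],[0,0,0],-0.35],
    [[0,0,-0.02],[0,0,0],-0.35],
    [[0,0,-0.04],[0,0,0],-0.35],
    [[0,0,-0.06],[0,0,0],-0.35],
    [[0,0,-0.03],[0,0,0],-0.35],
    [[0,0,0],[0,0,0],-0.35]
  ]
}}

```text
t: 53.95
position: [495.7, -169.2, 381.9]
tool_rot: [-0.028, 1.0, -0.001, 0.003]
force: [0.0, -0.4, -0.5]
finger_gap: 0.325
grasp_force: 0.0
```

Run:
```python
from h import *
for cam in ['scene','side']: im,c=snap(cam,cam+'_n.png'); find(c,'pot1',cam,n=6); find(c,'handle',cam,n=1)
pegs(); go([661.6,-160,370],3.3)
```

```text
scene pot1 0.93 [291. 361.  -3.] [464. 211.]
scene pot1 0.81 [ 490. -103.  122.] [278. 237.]
scene pot1 0.69 [ 495. -236.  114.] [219. 239.]
scene pot1 0.57 [ 495. -170.  115.] [248. 240.]
scene handle 0.83 [ 661. -159.   69.] [247. 315.]
side pot1 0.92 [291. 358.   3.] [176. 257.]
side pot1 0.8 [ 491. -164.  119.] [333. 291.]
side pot1 0.79 [492. -99. 117.] [317. 278.]
side pot1 0.68 [307. 240.  -0.] [196. 275.]
side pot1 0.64 [ 495. -236.  119.] [354. 307.]
side handle 0.8 [ 666. -160.   71.] [392. 285.]
az -176.3 dist 62.1
[[ 490. -104.  213.]
 [ 493. -170.  213.]
 [ 501. -302.  209.]
 [ 499. -237.  217.]
 [ 490. -102.  209.]
 [ 494. -168.  214.]
 [ 500. -233.  209.]
 [ 503. -296.  212.]]
along (left+ as seen from front?) [-132. -127.  -68.  -64.   -0.    2.   67.   68.]
t 54.6 pos [ 494.6 -168.5  378.8] y az 93.2 tilt z [-0. -0. -1.] gap 0.32
shift [-0.1672 -0.0008  0.0087]
turn z 1.569
```

All three pots hang and the bar is level. Now back to the handle for the clockwise swivel.

>>> {"fn": "send_rows", "kwargs": {
  "motion": [
    [[-0.042,0,0],[0,0,0],0],
    [[-0.042,0,0],[0,0,0],0.2],
    [[-0.042,0,0],[0,0,0],0.4],
    [[-0.041,0,0],[0,0,0],0.4],
    [[0,0,0],[0,0,0.1745],0.4],
    [[0,0,0],[0,0,0.1745],0.4],
    [[0,0,0],[0,0,0.1745],0.4],
    [[0,0,0],[0,0,0.1745],0.4],
    [[0,0,0],[0,0,0.1745],0.4],
    [[0,0,0],[0,0,0.1745],0.4],
    [[0,0,0],[0,0,0.1745],0.4],
    [[0,0,0],[0,0,0.1745],0.4],
    [[0,0,0],[0,0,0.1745],0.4],
    [[0,0,0],[0,0,0],0.4],
    [[0,0,0],[0,0,0],0.4]
  ]
}}

```text
t: 56.52
position: [661.4, -159.1, 378.7]
tool_rot: [0.686, 0.728, -0.0, -0.0]
force: [0.4, 0.1, 0.6]
finger_gap: 0.699
grasp_force: 0.0
```

Run:
```python
from h import *
im,c=snap('wrist','w7.png'); find(c,'handle','wrist',n=2); go([661.5,-160,160],3.3)
```

```text
wrist handle 0.69 [ 658. -158.   71.] [327. 186.]
wrist handle 0.41 [ 494. -168.  216.] [107. 221.]
t 56.6 pos [ 661.3 -159.2  378.8] y az 3.3 tilt z [-0.  0. -1.] gap 0.7
shift [-8.000e-04  2.000e-04  2.188e-01]
turn z 0.0
```

>>> {"fn": "send_rows", "kwargs": {
  "motion": [
    [[-0.001,0,0.05],[0,0,0],0.4],
    [[0,0,0.05],[0,0,0],0.4],
    [[0,0,0.05],[0,0,0],0.4],
    [[0,0,0.05],[0,0,0],0.4],
    [[0,0,0.04],[0,0,0],0.4],
    [[0,0,0.03],[0,0,0],0.4],
    [[0,0,0.03],[0,0,0],0.4],
    [[0,0,0.027],[0,0,0],0.4],
    [[0,0,0],[0,0,0],0.4],
    [[0,0,0],[0,0,0],-1],
    [[0,0,0],[0,0,0],-1],
    [[0,0,0],[0,0,0],-1],
    [[0,0,0],[0,0,0],-1],
    [[0,0,0],[0,0,0],-1],
    [[0,0,0],[0,0,0],-1]
  ],
  "newtons": 40
}}

```text
t: 58.5
position: [661.4, -160.8, 53.5]
tool_rot: [0.687, 0.727, 0.0, 0.0]
force: [-2.7, 1.0, 6.8]
finger_gap: 0.214
grasp_force: 38.8
```

>>> {"fn": "send_rows", "kwargs": {
  "motion": [
    [[-0.001,0,0],[0,0,0.01],-1],
    [[-0.0016,0,0],[0,0,0.015],-1],
    [[-0.0021,0,0],[0,0,0.02],-1],
    [[-0.0021,0,0],[0,0,0.02],-1],
    [[-0.0021,0,0],[0,0,0.02],-1],
    [[-0.0021,0,0],[0,0,0.02],-1],
    [[-0.0026,0,0],[0,0,0.025],-1],
    [[-0.0031,-5e-05,0],[0,0,0.03],-1],
    [[-0.0031,-5e-05,0],[0,0,0.03],-1],
    [[-0.0031,-5e-05,0],[0,0,0.03],-1],
    [[-0.0031,-5e-05,0],[0,0,0.03],-1],
    [[-0.0031,-5e-05,0],[0,0,0.03],-1],
    [[-0.0031,-5e-05,0],[0,0,0.03],-1],
    [[-0.0031,-5e-05,0],[0,0,0.03],-1],
    [[-0.0031,-5e-05,0],[0,0,0.03],-1]
  ]
}}

```text
t: 60.38
position: [656.3, -198.4, 53.5]
tool_rot: [0.809, 0.588, 0.0, 0.0]
force: [-3.7, 1.8, 7.3]
finger_gap: 0.212
grasp_force: 38.8
```

```bash
cat >> h.py <<'E'
def arc():
    p,M=st(); d=p[:2]-C0; print('r',np.hypot(*d).round(1),'handle az',np.degrees(np.arctan2(d[1],d[0])).round(1),'F',sensors.get_obs()['force'].round(1))
E
python3 - <<'E'
from h import *
arc()
im,c=snap('side','side_o.png'); find(c,'pot1','side',n=6)
E
```

```text
t 60.4 pos [ 656.3 -198.4   53.5] y az -18.0 tilt z [ 0.  0. -1.] gap 0.21
r 105.1 handle az -18.4 F [-3.7  1.8  7.3]
side pot1 0.98 [ 476. -211.  120.] [339. 304.]
side pot1 0.81 [291. 361.   0.] [176. 257.]
side pot1 0.74 [ 500. -145.  117.] [332. 287.]
side pot1 0.73 [519. -81. 117.] [323. 271.]
side pot1 0.72 [304. 244.  -0.] [194. 274.]
side pot1 0.33 [741. 329.   1.] [313. 224.]
```

>>> {"fn": "send_rows", "kwargs": {
  "motion": [
    [[-0.0031,-5e-05,0],[0,0,0.03],-1],
    [[-0.0031,-5e-05,0],[0,0,0.03],-1],
    [[-0.0031,-5e-05,0],[0,0,0.03],-1],
    [[-0.0031,-5e-05,0],[0,0,0.03],-1],
    [[-0.0031,-5e-05,0],[0,0,0.03],-1],
    [[-0.0031,-5e-05,0],[0,0,0.03],-1],
    [[-0.0031,-5e-05,0],[0,0,0.03],-1],
    [[-0.0031,-5e-05,0],[0,0,0.03],-1],
    [[-0.0031,-5e-05,0],[0,0,0.03],-1],
    [[-0.0031,-5e-05,0],[0,0,0.03],-1],
    [[-0.0031,-5e-05,0],[0,0,0.03],-1],
    [[-0.0031,-5e-05,0],[0,0,0.03],-1],
    [[-0.0031,-5e-05,0],[0,0,0.03],-1],
    [[-0.0031,-5e-05,0],[0,0,0.03],-1],
    [[-0.0031,-5e-05,0],[0,0,0.03],-1],
    [[-0.0031,-5e-05,0],[0,0,0.03],-1],
    [[-0.0031,-5e-05,0],[0,0,0.03],-1],
    [[-0.0031,-5e-05,0],[0,0,0.03],-1],
    [[-0.0031,-5e-05,0],[0,0,0.03],-1],
    [[-0.0026,0,0],[0,0,0.025],-1]
  ]
}}

```text
t: 62.98
position: [622.0, -247.8, 53.5]
tool_rot: [0.946, 0.325, 0.001, 0.0]
force: [-3.1, 1.6, 6.0]
finger_gap: 0.213
grasp_force: 38.8
```

Run:
```python
from h import *
arc()
im,c=snap('scene','scene_p.png'); find(c,'pot1','scene',n=6)
im,c=snap('side','side_p.png'); find(c,'pot1','side',n=6)
```

```text
t 63.0 pos [ 622.  -247.8   53.5] y az -52.1 tilt z [ 0.001  0.    -1.   ] gap 0.21
r 105.3 handle az -51.6 F [-3.1  1.6  6. ]
scene pot1 0.92 [293. 359.  -5.] [463. 212.]
scene pot1 0.83 [304. 239.  -3.] [418. 213.]
scene pot1 0.72 [ 466. -159.  111.] [255. 231.]
scene pot1 0.7 [570. -75. 122.] [288. 268.]
scene pot1 0.67 [ 519. -120.  116.] [269. 249.]
scene pot1 0.5 [ 426. -379.   -2.] [172. 242.]
side pot1 0.95 [ 465. -160.  118.] [322. 294.]
side pot1 0.77 [294. 359.   2.] [177. 257.]
side pot1 0.72 [575. -73. 118.] [341. 263.]
side pot1 0.59 [305. 242.  -0.] [195. 275.]
side pot1 0.55 [ 519. -115.  121.] [331. 276.]
```

View pics/side_p.png

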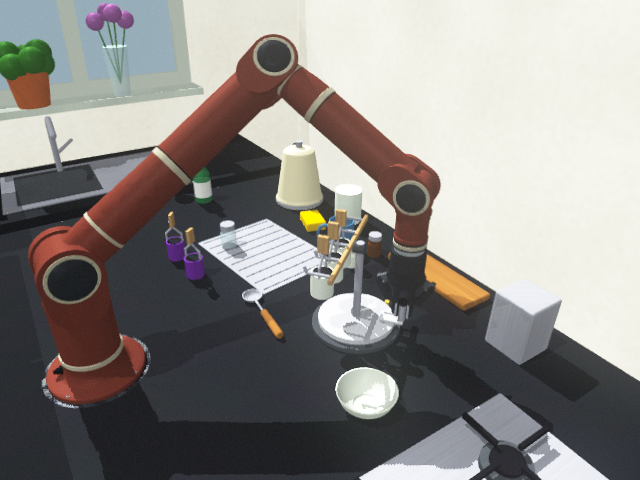

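The side view shows the pots hanging at (322-345,265-285), and the forearm well above the bar. Continue.

>>> {"fn": "send_rows", "kwargs": {
  "motion": [
    [[-0.0026,0,0],[0,0,0.025],-1],
    [[-0.0031,-5e-05,0],[0,0,0.03],-1],
    [[-0.0031,-5e-05,0],[0,0,0.03],-1],
    [[-0.0031,-5e-05,0],[0,0,0.03],-1],
    [[-0.0031,-5e-05,0],[0,0,0.03],-1],
    [[-0.0031,-5e-05,0],[0,0,0.03],-1],
    [[-0.0031,-5e-05,0],[0,0,0.03],-1],
    [[-0.0031,-5e-05,0],[0,0,0.03],-1],
    [[-0.0031,-5e-05,0],[0,0,0.03],-1],
    [[-0.0031,-5e-05,0],[0,0,0.03],-1],
    [[-0.0031,-5e-05,0],[0,0,0.03],-1],
    [[-0.0031,-5e-05,0],[0,0,0.03],-1],
    [[-0.0031,-5e-05,0],[0,0,0.03],-1],
    [[-0.0031,-5e-05,0],[0,0,0.03],-1],
    [[-0.0026,0,0],[0,0,0.025],-1],
    [[-0.0021,0,0],[0,0,0.02],-1]
  ]
}}

```text
t: 65.18
position: [579.4, -268.1, 53.5]
tool_rot: [0.995, 0.101, 0.001, 0.001]
force: [-1.3, 0.6, 7.0]
finger_gap: 0.216
grasp_force: 38.8
```

Run:
```python
from h import *
arc()
```

```text
t 65.2 pos [ 579.4 -268.1   53.5] y az -78.4 tilt z [ 0.002 -0.001 -1.   ] gap 0.22
r 105.4 handle az -77.5 F [-1.3  0.6  7. ]
```

>>> {"fn": "send_rows", "kwargs": {
  "motion": [
    [[-0.0021,0,0],[0,0,0.02],-1],
    [[-0.0021,0,0],[0,0,0.02],-1],
    [[-0.0021,0,0],[0,0,0.02],-1],
    [[-0.0021,0,0],[0,0,0.02],-1],
    [[-0.0021,0,0],[0,0,0.02],-1],
    [[-0.0016,0,0],[0,0,0.015],-1],
    [[-0.001,0,0],[0,0,0.01],-1]
  ]
}}

```text
t: 66.05
position: [567.1, -270.2, 53.5]
tool_rot: [0.999, 0.039, 0.001, 0.001]
force: [-0.3, 0.3, 5.3]
finger_gap: 0.211
grasp_force: 38.8
```

>>> {"fn": "send_rows", "kwargs": {
  "motion": [
    [[-0.001,0,0],[0,0,0.01],-1],
    [[-0.001,0,0],[0,0,0.01],-1],
    [[-0.001,0,0],[0,0,0.01],-1],
    [[0,0,0],[0,0,0],-1]
  ]
}}

```text
t: 66.55
position: [563.5, -270.4, 53.4]
tool_rot: [1.0, 0.024, 0.001, 0.001]
force: [-1.7, 0.1, 7.3]
finger_gap: 0.216
grasp_force: 38.8
```

Run:
```python
from h import *
arc()
```

```text
t 66.5 pos [ 563.5 -270.4   53.4] y az -87.3 tilt z [ 0.002 -0.002 -1.   ] gap 0.22
r 105.5 handle az -86.3 F [-1.7  0.1  7.3]
```

Near the stop now. I'll push 1-2 mm at a time until the force shows contact.

>>> {"fn": "send_rows", "kwargs": {
  "motion": [
    [[-0.0015,0,0],[0,0,0],-1],
    [[-0.0015,0,0],[0,0,0],-1],
    [[0,0,0],[0,0,0],-1]
  ]
}}

```text
t: 66.92
position: [561.4, -270.6, 53.5]
tool_rot: [1.0, 0.024, 0.002, 0.001]
force: [-0.4, 0.3, 6.0]
finger_gap: 0.215
grasp_force: 38.8
```

>>> {"fn": "send_rows", "kwargs": {
  "motion": [
    [[-0.0015,0,0],[0,0,0],-1],
    [[-0.0015,0,0],[0,0,0],-1],
    [[0,0,0],[0,0,0],-1]
  ]
}}

```text
t: 67.3
position: [561.5, -270.6, 53.5]
tool_rot: [1.0, 0.024, 0.004, 0.002]
force: [7.5, -1.1, 5.1]
finger_gap: 0.215
grasp_force: 38.8
```

>>> {"fn": "send_rows", "kwargs": {
  "motion": [
    [[-0.0015,0,0],[0,0,0],-1],
    [[-0.0015,0,0],[0,0,0],-1],
    [[0,0,0],[0,0,0],-1]
  ]
}}

```text
t: 67.68
position: [561.6, -270.7, 53.5]
tool_rot: [1.0, 0.025, 0.007, 0.003]
force: [12.8, -1.9, 0.8]
finger_gap: 0.217
grasp_force: 38.9
```

It's at the hard stop: handle az −87.3°, a quarter turn from 3°. Unload, release and retreat.

>>> {"fn": "send_rows", "kwargs": {
  "motion": [
    [[0.003,0,0],[0,0,0],-1],
    [[0.003,0,0],[0,0,0],-1],
    [[0,0,0],[0,0,0],-1],
    [[0,0,0],[0,0,0],-0.3],
    [[0,0,0],[0,0,0],0],
    [[0,0,0],[0,0,0],0.3],
    [[0,0,0],[0,0,0],0.4],
    [[0,0,0],[0,0,0],0.4],
    [[0,0,-0.02],[0,0,0],0.4],
    [[0,0,-0.04],[0,0,0],0.4],
    [[0,0,-0.05],[0,0,0],0.4],
    [[0,0,-0.06],[0,0,0],0.4],
    [[0,0,-0.06],[0,0,0],0.4],
    [[0,0,-0.06],[0,0,0],0.4],
    [[0,0,0],[0,0,0],0.4],
    [[0,0,0],[0,0,0],0.4]
  ]
}}

```text
t: 69.68
position: [559.5, -269.7, 342.5]
tool_rot: [1.0, 0.023, 0.0, -0.0]
force: [-0.2, 0.1, -0.1]
finger_gap: 0.701
grasp_force: 0.0
```

Run:
```python
from h import *
st()
for cam in ['scene','side']: im,c=snap(cam,cam+'_q.png'); find(c,'pot1',cam,n=6); find(c,'handle',cam,n=1)
pegs()
```

```text
t 69.7 pos [ 559.5 -269.7  342.5] y az -87.4 tilt z [ 0.001  0.    -1.   ] gap 0.7
scene pot1 0.86 [622. -99. 119.] [275. 288.]
scene pot1 0.86 [292. 360.  -5.] [464. 212.]
scene pot1 0.7 [302. 239.  -5.] [417. 213.]
scene pot1 0.6 [ 487. -109.  113.] [276. 239.]
scene pot1 0.6 [ 554. -105.  115.] [275. 263.]
scene handle 0.63 [ 564. -268.   68.] [203. 275.]
side pot1 0.85 [291. 360.  -0.] [176. 257.]
side pot1 0.67 [ 553. -100.  117.] [340. 271.]
side pot1 0.61 [305. 240.  -3.] [195. 276.]
side pot1 0.6 [ 487. -106.  120.] [317. 279.]
side pot1 0.58 [622. -96. 116.] [362. 262.]
side handle 0.74 [ 568. -271.   66.] [389. 325.]
az 93.9 dist 63.6
[[ 685.  -96.  210.]
 [ 615.  -97.  215.]
 [ 551. -104.  210.]
 [ 424. -113.  209.]
 [ 489. -108.  215.]
 [ 620.  -96.  211.]
 [ 684.  -94.  215.]
 [ 555. -100.  217.]
 [ 487. -108.  212.]
 [ 425. -109.  212.]]
along (left+ as seen from front?) [-128. -127.  -65.  -63.   -1.    4.   64.   69.  133.  133.]
```

View pics/scene_q.png

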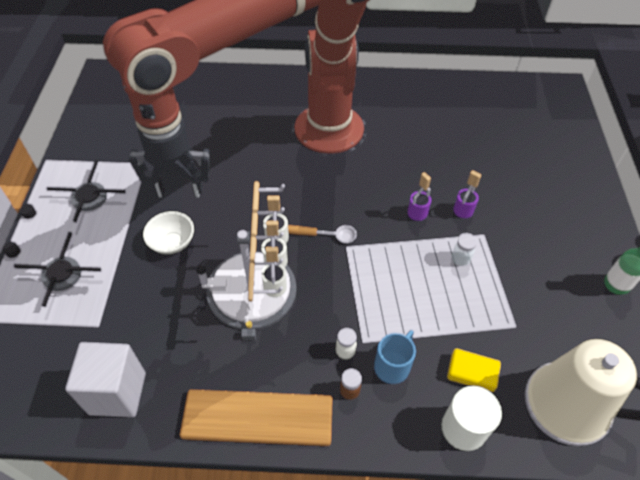

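All three pots hang at (275,228-280), the tray holds only the jar at (466,248), and everything else stands where it was. I'll let it settle briefly and hand in.

>>> {"fn": "send_rows", "kwargs": {
  "motion": [
    [[0,0,0],[0,0,0],0.4],
    [[0,0,0],[0,0,0],0.4],
    [[0,0,0],[0,0,0],0.4],
    [[0,0,0],[0,0,0],0.4],
    [[0,0,0],[0,0,0],0.4],
    [[0,0,0],[0,0,0],0.4],
    [[0,0,0],[0,0,0],0.4],
    [[0,0,0],[0,0,0],0.4],
    [[0,0,0],[0,0,0],0.4],
    [[0,0,0],[0,0,0],0.4],
    [[0,0,0],[0,0,0],0.4],
    [[0,0,0],[0,0,0],0.4]
  ]
}}

```text
t: 71.88
position: [560.0, -269.8, 341.8]
tool_rot: [1.0, 0.023, -0.0, 0.0]
force: [0.5, -0.4, -0.2]
finger_gap: 0.696
grasp_force: 0.0
```

```bash
python3 -c "
from cell import order
print(order.hand_in())"
```

```text
the job is handed in; nothing more can be done
None
```

I handed the job in at about 72 s: the three white pots hang on l1, r1 and the middle peg with the bar level, and the rack is against its window stop; hand-in gave no verdict.

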